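# Reload the slide reader with counting-chamber slides

### The arm

A 6-joint arm with a two-finger parallel gripper is mounted at the origin on a cart in front of the work surface, level with it; the furniture and walls round the work are solid. World frame = base frame: x ahead of the robot, y to its left, z up, the work surface at z = 0. Lengths are in m, angles in rad, forces in N, time in s.
With the tool pointing down it reaches from about 0.35 to 0.8 m from the base axis. Payload 7.3 kg.
Tool frame: the origin (TCP) lies on the centre line of the jaws, within the pads' length; the fingertips stand 25 mm ahead of it and the grasp point (between the pads) lies 6 mm ahead of it; z points along the fingers, y is the line along which they close (so a half turn about z gives the same grasp; the last joint's range is limited). The gripper opens to 85 mm and grips with 20 to 120 N. Pads are 22 mm wide; open, the fingers measure 114 mm over their backs; the gripper's body (76 mm by 85 mm) begins 54 mm behind the grasp point. The pads swing forward as they close: fully open they stand 13 mm farther back than shut.
Start: joints at [-1.398, 0.342, 1.524, -0, 1.275, -0.146], TCP at [0.165, -0.499, 0.256] pointing down, gripper open.
Joint ranges: [-2.53, 2.53], [-0.77, 2.02], [0.04, 2.7], [-1, 4.14], [0.28, 2.66], [-3.11, 3.11]. Speed limits (rad/s): [2.57, 2.57, 3.14, 3.14, 3.14, 3.14].

### API

Orientations are given as a rotation vector (axis times angle).
In Python, from rig import bot, snapshot, workorder gives the robot as it stands.
- The arm moves only by the shell command python3 -m handwheel 'ROWS' [OPENING] [FORCE]. ROWS is JSON, a list of rows, each a list of 2 entries, a list of its own where there are three numbers: the shift along the world's x, y, z in m, then the turn about the world's z in degrees. In form: [[[tx, ty, tz], turn], ...]. A call has exactly 10 rows; each row is the pose to reach, as a shift and turn from the pose commanded when the call began; what a row does not reach only later rows make up. A row lasts 1/10 s, in which the tool goes at most 50 mm and 8.59 degrees, less where a joint would pass 70% of its speed; a pose out of reach is approached as far as the arm can. A call with a gripper value outside its range is refused whole. OPENING is the closure, from 0 (fully open) to 1 (shut), set as the call begins (- or left out, the last holds). The fingers move at their own pace and stop on an object; FORCE is the grip in N (left out, the last holds). Time passes only in rows, so rows that repeat a pose let the fingers close, or fill a call up. It gives the time, the measured TCP pose, the force, the opening and the grip force at its end, in the units of the state.
- bot.get_obs(): the state, without advancing time (a new reading comes with each control period).
- snapshot(name): name is "scene" or "top"; returns a dict with "image" (480x640x3 uint8, red, green, blue), "range_z" (480x640 float32, m along the optical axis (not along the pixel's ray), 0 where there is no reading), "K" (3x3 intrinsics, pixels), "k1" (the pictures are not rectified: a ray, as slopes to the right and down, at radius r is drawn at 1 + k1 r^2 times it, then the intrinsics apply), "rvec" (rotation vector, rad) and "tvec" (3), from world to camera coordinates, as OpenCV has them. Camera axes: x right, y down, z forward; pixel columns grow to the right and rows downward; lengths in m; the calibration is good to about 2 mm. A picture is of the moment at which its call begins.
- workorder.job_done(): hands the job in; it is judged then, once.
The state is a dict: "time_s": time; "joints": joint angles; "qvel": joint speeds; "effort": joint torques, N m; "eef_pos": TCP position; "tcp_rot": TCP orientation; "contact_force": force on the tool from outside, world axes, zero at the start; "moment": the same for the moment, N m; "finger_gap": finger opening in m; "finger_force": force on a finger pad.
Only numpy, scipy, OpenCV 4.12 (cv2) and the standard library are available. Lean on these libraries where they do the work, as an engineer would, in place of code of your own. Each camera call takes 0.05 s, during which the arm holds its last target. There are 200 camera calls.

### The job

Pull the slide reader's tray fully out, take every used slide out of it and lay them flat, side by side, in the white soak tray, and load every clean slide from the bench into a bay of its own, grooves up: slide it along the bed under the sprung clip until the clip has snapped down into its groove and the slide sits square and flush in the corner of end stop and side rail. Then, with all slides loaded, push the tray fully home, press the start button right down and let go. Leave the timer and the beaker where they are.

Things in the scene. Friction and masses are not known exactly. Their poses are not given: they have to be found in the camera images.
- reader_front (a point): slide reader: low white bench instrument 172 (x) x 272 (y) x 85 mm high, fixed to the bench; the point is the middle of its front's lower edge, x pointing away from the robot into its depth, y to the left seen from the front. Its front has a slot, 12 to 55 mm above the bench, through which the tray slides.
- tray (a joint): travel of the reader's tray: 0 = fully out towards the robot; grows along the reader's +x to 0.162 m = fully home in the reader; starts at 0.05, part-way out; stops at both ends; its guides are stiff: it takes about 15 N to move and stays where it is left. The bed on which slides lie is 22 mm above the bench.
- tray_front (a point): middle of the outer face of the tray's front panel, which faces the robot: grey panel 250 mm wide, 24 mm high (10 to 34 mm above the bench), 10 mm thick; it can be pinched from above to draw the tray, and the tray is pushed home on it. Moves with the tray.
- bay_1 (a point): bay 1 of 3 in the tray (right, seen from the front): where the middle of a slide lies when it is home; axes as the reader's. Each bay is a bed 22 mm above the bench (3 mm below this point) with a fence corner: an end stop 7 mm high, 38 mm ahead of this point (+x), and a side rail 7 mm high, 17 mm to its left (+y), running 36 mm back from the stop and ending in a short flared mouth; right side open.
- bay_2 (a point): bay 2 of 3 in the tray (middle, seen from the front): where the middle of a slide lies when it is home; axes as the reader's. The rear half of each bed (nearer the robot) is a tongue 24 mm wide with open windows beside it, so that fingers can reach down on both sides of the rear 36 mm of a slide. Bays are 70 mm apart.
- bay_3 (a point): bay 3 of 3 in the tray (left, seen from the front): where the middle of a slide lies when it is home; axes as the reader's. The inner face of the tray's front panel is 104 mm behind this point (-x), so there is room to lay a slide on the bed short of the clip and push it in.
- clip_1 (a joint): sprung steel clip of bay 1, 12 mm wide, reaching from above the end stop towards the robot over the middle of the bay, up to 20 mm above the bed. It has a bead 18 mm before the stop, then a turned-up lip; the lip's tip is 31 mm before the stop and 10 mm above the bed. A slide pushed along the bed lifts it by the lip (about 4 N). 0 = empty bay, bead 2.5 mm above the bed.
- clip_2 (a joint): sprung clip of bay 2, like that of bay 1. About 0.13 rad = riding on top of a slide; about 0.055 rad = bead snapped down into the slide's leading groove, which happens only within about 2 mm of the end stop.
- clip_3 (a joint): sprung clip of bay 3, like that of bay 1, same readings. A slide caught by its groove is pulled out again straight along the bed with about 6 N.
- fresh_1_center (a point): clean counting-chamber slide: clear greenish glass slab 76 (its x) x 34 (y) x 6 mm, 39 g, with two cross grooves in its upper face, 8 mm wide, 2 mm deep, centred 20 mm either side of the middle, running along y; both ends alike. The point is the middle of the slab, 3 mm up; z up when the grooves are on top. Starts flat on the bench in front of the reader. May be absent.
- fresh_2_center (a point): another clean slide, exactly like fresh_1: 76 (its x) x 34 x 6 mm, the point at its middle. Starts flat on the bench in front of the reader. May be absent.
- fresh_3_center (a point): another clean slide, exactly like fresh_1: 76 (its x) x 34 x 6 mm, the point at its middle. Starts flat on the bench in front of the reader. May be absent.
- used_1_center (a point): used slide, the same kind as the clean ones: 76 (its x) x 34 x 6 mm, the point at its middle. It starts home in bay 1, under its clip, in the tray. One or two of the three used slides are present.
- used_2_center (a point): used slide, the same kind as the clean ones: 76 (its x) x 34 x 6 mm, the point at its middle. It starts home in bay 2, under its clip, in the tray. One or two of the three used slides are present.
- used_3_center (a point): used slide, the same kind as the clean ones: 76 (its x) x 34 x 6 mm, the point at its middle. It starts home in bay 3, under its clip, in the tray. One or two of the three used slides are present.
- soak_tray_in (a point): middle of the inner floor of the soak tray: white open tray 108 (x) x 164 (y) x 17 mm high, walls 4 mm, floor 4 mm above the bench, fixed to the bench. A microscope 0.65 m high stands fixed to its right, its near side about 30 mm off and its eyepieces (up to 0.5 m above the bench) overhanging towards the robot.
- start_button (a joint): round black start button, 26 mm wide, on the reader's top: 0 = up, 0.006 m = fully pressed (5 N); springs back.
- start_button_top (a point): middle of the start button's top face.
- timer: bystander: white timer 67 x 63 x 20 mm, origin at the centre of its underside; leave it where it is.
- beaker_1: bystander: clear beaker 46 mm wide, 60 mm high, origin at the centre of its underside; leave it where it is.
There are look-alikes about, which are no part of the job. Leave any red look-alike of the part that bears fresh_1_center alone.

How it is judged:
By the outcome, as a careful person would: the job done as asked, in the order asked, and still so for the second after the job is handed in, with the robot touching nothing.
Of used_1, used_2, used_3 only 1 to 2 are there at a start; the rules pass over those that are not, and their reading is None.
Of fresh_1, fresh_2, fresh_3 only 2 to 3 are there at a start; the rules pass over those that are not, and their reading is None.
At some moment in a run one of fresh_1, fresh_2, fresh_3 may be knocked a few centimetres aside while the robot is not near it.
Once in a run the grip may slacken for a moment while it holds something.
It also fails if it takes over 210 s, if anything falls off the work surface, if the arm or the gripper's body presses on something with over 40 N, if the wrist force passes 120 N, or if a joint passes its speed limit or range.

## Working session

There is one attempt and no reset: what is moved stays moved. The work goes in short steps, Python scripts to look and compute and a shell command to move; the robot and the scene stay as the last step left them, time stands still between calls to the robot, and variables do not carry over. Pictures are saved under pics/ and viewed, at most 14 in all, crops included, and the job is handed in when it is done.

```bash
ls; mkdir -p pics; cat > h.py <<'E'
import numpy as np, cv2
from rig import bot, snapshot, workorder
def shot(n,save=None):
    s=snapshot(n)
    if save: cv2.imwrite('pics/'+save+'.png',s['image'][:,:,::-1])
    return s
def ray(s,uv):
    uv=np.atleast_2d(np.array(uv,float)); K=s['K']
    d=(uv-[K[0,2],K[1,2]])/[K[0,0],K[1,1]]
    k=s['k1']; x=d.copy()
    for _ in range(20): x=d/(1+k*(x**2).sum(1,keepdims=True))
    R=cv2.Rodrigues(np.array(s['rvec'],float))[0]; t=np.array(s['tvec'],float).ravel()
    return -R.T@t, np.c_[x,np.ones(len(x))]@R
def plane(s,uv,z):
    c,d=ray(s,uv); return c+d*((z-c[2])/d[:,2])[:,None]
def rng(s,uv):
    uv=np.atleast_2d(uv).astype(int); c,d=ray(s,uv)
    return c+d*s['range_z'][uv[:,1],uv[:,0]][:,None]
def cloud(s):
    v,u=np.mgrid[0:480,0:640]; uv=np.c_[u.ravel(),v.ravel()]; c,d=ray(s,uv)
    p=c+d*s['range_z'].ravel()[:,None]; p[s['range_z'].ravel()==0]=np.nan
    return p.reshape(480,640,3)
def tri(s1,uv1,s2,uv2):
    c1,d1=ray(s1,uv1); c2,d2=ray(s2,uv2); out=[]
    for a,b in zip(d1,d2):
        k=np.linalg.lstsq(np.c_[a,-b],c2-c1,rcond=None)[0]; out.append((c1+a*k[0]+c2+b*k[1])/2)
    return np.array(out)
E
python3 - <<'E'
from h import *
import pickle
o=bot.get_obs(); print({k:np.round(v,3) for k,v in o.items()})
a=shot('top','top0'); b=shot('scene','scene0'); pickle.dump((a,b),open('s0.pkl','wb'))
for s in(a,b): print(s['K'],s['k1'],ray(s,[[320,240]]))
E
```

```text
pics
{'time_s': np.float64(0.0), 'joints': array([-1.398,  0.343,  1.525, -0.   ,  1.275, -0.146]), 'qvel': array([-0.001, -0.   ,  0.002, -0.001, -0.   , -0.   ]), 'effort': array([ 0.0000e+00, -4.3367e+01, -2.4602e+01, -0.0000e+00,  8.0000e-03,
        0.0000e+00]), 'eef_pos': array([ 0.164, -0.498,  0.256]), 'tcp_rot': array([-3.1  , -0.498,  0.   ]), 'contact_force': array([ 0.712,  0.073, -0.236]), 'moment': array([-0.007,  0.01 , -0.026]), 'finger_force': np.float64(0.0), 'finger_gap': np.float64(0.086)}
[[522.85071111   0.         317.89293315]
 [  0.         522.85071111 234.21802153]
 [  0.           0.           1.        ]] -0.07290226541787481 (array([0.3949643 , 0.30771725, 1.11577497]), array([[ 0.13218839, -0.02079235, -0.99107641]]))
[[439.55098966   0.         326.04915543]
 [  0.         439.55098966 235.6961271 ]
 [  0.           0.           1.        ]] 0.009039285198640565 (array([-0.32886038,  0.51477711,  0.73676992]), array([[ 0.77334104, -0.18428202, -0.60685175]]))
```

View pics/top0.png

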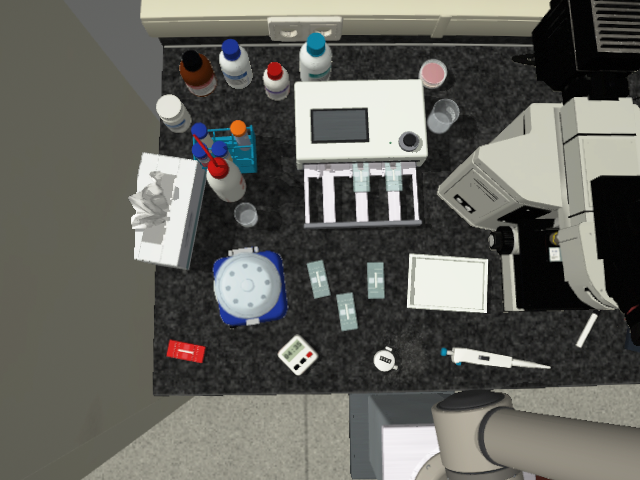

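View pics/scene0.png

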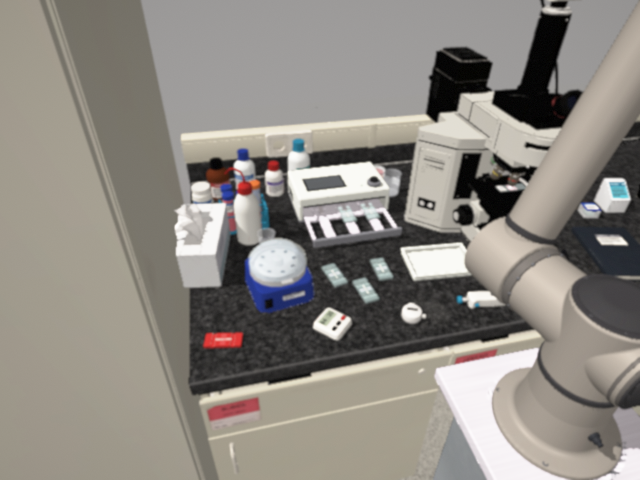

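The top view shows the reader at about (360,122), its tray with used slides at (362,180) and (394,178), and bay 3 empty at (329,190). Fresh slides lie at (319,279), (346,311) and (376,280), the soak tray at (448,283), the red decoy at (186,351), the timer at (297,355) and the beaker at (246,215) or (443,115). The scene view confirms this layout.

```bash
cat > m0.py <<'E'
from h import *
import pickle
a,b=pickle.load(open('s0.pkl','rb'))
im=a['image'][:,:,::-1]
c=cv2.resize(im[155:335,295:495],None,fx=4,fy=3.33*1.0,interpolation=cv2.INTER_CUBIC)
c=cv2.resize(im[155:335,295:495],(666,600),interpolation=cv2.INTER_CUBIC); cv2.imwrite('pics/crop0.png',c)
def blobs(s,lo,roi,amin):
    hsv=cv2.cvtColor(s['image'],cv2.COLOR_RGB2HSV); m=(hsv[:,:,2]>lo).astype(np.uint8); k=np.zeros_like(m); x0,y0,x1,y1=roi; k[y0:y1,x0:x1]=1
    m=cv2.morphologyEx(m*k,cv2.MORPH_CLOSE,np.ones((3,3)))
    return [c for c in cv2.findContours(m,cv2.RETR_EXTERNAL,cv2.CHAIN_APPROX_NONE)[0] if cv2.contourArea(c)>amin]
for n,s,roi in(('top',a,(300,245,495,335)),('scene',b,(318,240,475,305))):
    for ct in blobs(s,110,roi,120):
        P=plane(s,ct[:,0,:],.006)[:,:2]
        r=cv2.minAreaRect((P*1000).astype(np.float32)); pc=np.median(cloud(s)[ct[:,0,1].min():ct[:,0,1].max(),ct[:,0,0].min():ct[:,0,0].max()].reshape(-1,3),0)
        print(n,cv2.boundingRect(ct),np.round(r[0],1),np.round(r[1],1),round(r[2],1),'rangez',np.round(pc,4))
C=cloud(a)
for u,v in[(319,272),(346,304),(376,272),(361,185),(394,185),(329,200),(394,210),(362,225),(448,283),(410,142),(340,100),(448,256),(297,355)]:
    p=C[v-1:v+2,u-1:u+2].reshape(-1,3); print((u,v),np.round(np.nanmedian(p,0),4))
E
python3 m0.py
```

```text
top (336, 293, 22, 38) [391.  231.1] [76.5 34.7] 7.1 rangez [nan nan nan]
top (367, 262, 17, 37) [455.9 168.9] [34.2 76.7] 88.4 rangez [nan nan nan]
top (307, 260, 23, 38) [460.3 290. ] [76.3 34.7] 11.3 rangez [nan nan nan]
top (407, 253, 81, 60) [447.1  13.8] [172.2 117.2] 85.1 rangez [nan nan nan]
scene (457, 291, 18, 14) [314.4   7.6] [38.8 49.2] 61.1 rangez [0.3025 0.0113 0.0133]
scene (353, 278, 26, 25) [389.8 231.9] [81.1 38.8] 7.3 rangez [nan nan nan]
scene (322, 263, 25, 24) [458.9 290.9] [81.3 39.7] 12.1 rangez [nan nan nan]
scene (370, 258, 23, 22) [455.4 168.7] [82.3 39. ] 0.0 rangez [0.4561 0.1697 0.0054]
scene (400, 240, 75, 41) [451.4  -7. ] [221.4 137.8] 85.8 rangez [nan nan nan]
(319, 272) [0.4746 0.2876 0.0041]
(346, 304) [0.4061 0.2317 0.0052]
(376, 272) [0.4728 0.1663 0.0047]
(361, 185) [0.6575 0.1953 0.0275]
(394, 185) [0.6571 0.1245 0.0274]
(329, 200) [0.6266 0.2642 0.0229]
(394, 210) [0.6033 0.1258 0.0208]
(362, 225) [0.57   0.1963 0.0331]
(448, 283) [0.4467 0.0116 0.0034]
(410, 142) [0.7255 0.1024 0.1067]
(340, 100) [0.825  0.2397 0.0866]
(448, 256) [0.505  0.0092 0.0009]
(297, 355) [0.3029 0.3359 0.0162]
```

View pics/crop0.png

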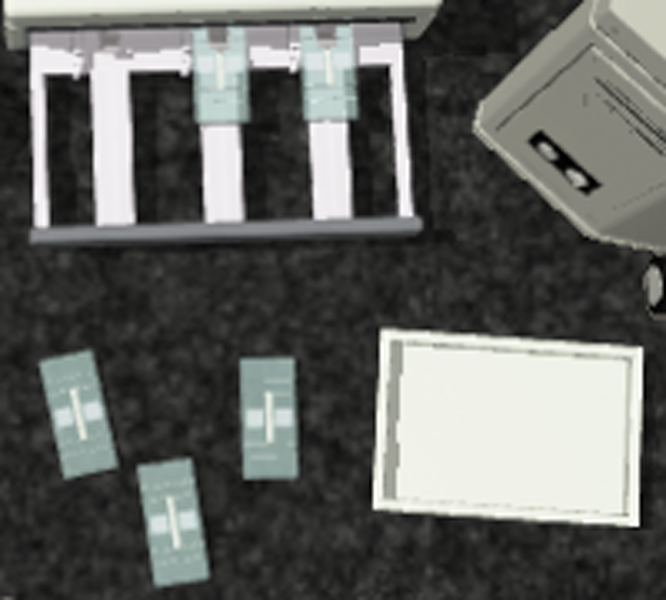

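```bash
cat > m1.py <<'E'
from h import *
import pickle
a,b=pickle.load(open('s0.pkl','rb'))
from m0 import blobs
def rect(s,lo,roi,z,am=500):
    for ct in blobs(s,lo,roi,am):
        P=plane(s,ct[:,0,:],z)[:,:2]*1000; r=cv2.minAreaRect(P.astype(np.float32)); print(cv2.boundingRect(ct),np.round(r[0],1),np.round(r[1],1),round(r[2],1),'corners',np.round(cv2.boxPoints(r),0).tolist())
if __name__=='__main__':
    rect(a,150,(400,245,495,320),.017); rect(b,150,(398,238,470,285),.017)
    rect(a,185,(285,75,430,168),.085)
    hsv=cv2.cvtColor(a['image'],cv2.COLOR_RGB2HSV)
    for u in(340,380,415,315): print(u,[(v,int(hsv[v,u,2])) for v in range(212,232)])
    C=cloud(a)
    print(np.round([np.nanmedian(C[224:227,u-3:u+4].reshape(-1,3),0) for u in(312,340,380,412)],4))
    g=cv2.cvtColor(a['image'][120:160,395:425],cv2.COLOR_RGB2GRAY); print(np.round(plane(a,[[410,141]],.1),3))
    m=(hsv[125:160,390:425,2]<90).astype(np.uint8); 
    for c in cv2.findContours(m,0,1)[0]: print('btn',cv2.boundingRect(c+[[390,125]]),np.round(cv2.minEnclosingCircle(c+[[390,125]])[0],1))
E
python3 m1.py | grep -v -e '^top' -e '^scene' | tail -16
```

```text
(297, 355) [0.3029 0.3359 0.0162]
(407, 254, 81, 59) [446.5  16.7] [170.  114.9] 84.9 corners [[382.0, -63.0], [496.0, -73.0], [511.0, 96.0], [397.0, 106.0]]
(401, 242, 69, 38) [441.1  11.5] [192.2 129.2] 84.9 corners [[368.0, -78.0], [497.0, -90.0], [514.0, 102.0], [385.0, 113.0]]
(295, 75, 135, 85) [790.  191.1] [177.5 285.6] 1.1 corners [[699.0, 332.0], [704.0, 47.0], [881.0, 50.0], [876.0, 335.0]]
340 [(212, 34), (213, 31), (214, 27), (215, 26), (216, 28), (217, 27), (218, 25), (219, 27), (220, 28), (221, 40), (222, 90), (223, 140), (224, 143), (225, 139), (226, 105), (227, 58), (228, 40), (229, 26), (230, 30), (231, 41)]
380 [(212, 53), (213, 54), (214, 43), (215, 40), (216, 41), (217, 44), (218, 47), (219, 47), (220, 67), (221, 112), (222, 140), (223, 141), (224, 131), (225, 96), (226, 58), (227, 36), (228, 29), (229, 29), (230, 35), (231, 37)]
415 [(212, 237), (213, 236), (214, 236), (215, 238), (216, 243), (217, 243), (218, 241), (219, 220), (220, 154), (221, 139), (222, 141), (223, 131), (224, 93), (225, 59), (226, 36), (227, 26), (228, 28), (229, 35), (230, 32), (231, 27)]
315 [(212, 25), (213, 23), (214, 20), (215, 20), (216, 19), (217, 21), (218, 27), (219, 27), (220, 23), (221, 26), (222, 57), (223, 110), (224, 141), (225, 144), (226, 131), (227, 88), (228, 59), (229, 39), (230, 45), (231, 60)]
[[0.5712 0.3013 0.0344]
 [0.5703 0.2425 0.0339]
 [0.5694 0.1583 0.0314]
 [0.5707 0.0886 0.0235]]
[[0.731 0.1   0.1  ]]
btn (414, 149, 1, 1) [414. 149.]
btn (403, 149, 10, 3) [407.5 149.5]
btn (403, 133, 15, 14) [410. 140.]
```

```bash
python3 - <<'E'
from h import *
import pickle
a,b=pickle.load(open('s0.pkl','rb'))
for n,s in(('top',a),('scene',b)):
    P=cloud(s).reshape(-1,3); P=P[~np.isnan(P[:,0])]
    for y0 in np.arange(-.7,.1,.1):
        q=P[(P[:,1]>y0)&(P[:,1]<y0+.1)&(P[:,2]>.05)&(P[:,0]>.2)]
        q2=q[q[:,2]<.6]
        h=[np.round(np.percentile(k[:,0],2),3) if len(k)>15 else None for k in(q[(q[:,2]>z)&(q[:,2]<z+.15)] for z in(.05,.2,.35,.5))]
        print(n,round(y0,1),h)
# panel line
print(np.round(plane(a,[[315,225],[340,224.2],[380,223],[415,222]],.034),4))
E
```

```text
top -0.7 [None, None, None, None]
top -0.6 [None, None, None, None]
top -0.5 [None, None, None, None]
top -0.4 [None, None, None, None]
top -0.3 [np.float64(0.385), np.float64(0.599), np.float64(0.76), None]
top -0.2 [np.float64(0.388), np.float64(0.405), np.float64(0.372), None]
top -0.1 [np.float64(0.4), np.float64(0.248), np.float64(0.202), np.float64(0.202)]
top -0.0 [np.float64(0.614), np.float64(0.202), np.float64(0.201), None]
scene -0.7 [np.float64(0.529), np.float64(1.014), np.float64(1.014), np.float64(1.016)]
scene -0.6 [np.float64(0.56), np.float64(1.014), np.float64(1.015), np.float64(1.015)]
scene -0.5 [None, np.float64(1.013), np.float64(1.014), np.float64(1.015)]
scene -0.4 [None, np.float64(1.014), np.float64(0.644), np.float64(1.015)]
scene -0.3 [np.float64(0.484), np.float64(0.501), np.float64(0.758), np.float64(0.638)]
scene -0.2 [np.float64(0.413), np.float64(0.395), np.float64(0.356), np.float64(0.485)]
scene -0.1 [np.float64(0.406), np.float64(0.506), np.float64(0.202), np.float64(0.201)]
scene -0.0 [np.float64(0.612), np.float64(0.202), np.float64(0.201), np.float64(1.013)]
[[0.5711 0.295  0.034 ]
 [0.5721 0.2425 0.034 ]
 [0.5736 0.1582 0.034 ]
 [0.5748 0.084  0.034 ]]
```

```bash
python3 -m handwheel '[[[0,0,0.05],0],[[0,0,0.1],0],[[0,0,0.15],0],[[0,0,0.2],0],[[0,0,0.25],0],[[0,0,0.29],0],[[0.02,0.04,0.31],0],[[0.05,0.08,0.31],0],[[0.08,0.12,0.31],0],[[0.1,0.16,0.31],0]]' 0.45 60
```

```text
time_s: 1.1
eef_pos: [0.2657, -0.337, 0.5658]
tcp_rot: [-3.101, -0.499, -0.0]
contact_force: [0.1, -0.1, -0.4]
finger_gap: 0.047
finger_force: 0.0
```

```bash
python3 -m handwheel '[[[0.02,0.045,0],0],[[0.04,0.09,0],8],[[0.07,0.13,0],16],[[0.1,0.17,0],24],[[0.12,0.215,0],32],[[0.13,0.26,0],40],[[0.15,0.305,0],48],[[0.17,0.35,0],56],[[0.2,0.39,0],64],[[0.23,0.43,0],71.5]]' && python3 -m handwheel '[[[0.02,0.04,0],0],[[0.04,0.08,-0.01],0],[[0.06,0.115,-0.04],0],[[0.078,0.14,-0.09],0],[[0.078,0.142,-0.14],0],[[0.078,0.142,-0.19],0],[[0.078,0.142,-0.24],0],[[0.078,0.142,-0.29],0],[[0.078,0.142,-0.34],0],[[0.078,0.142,-0.39],0]]'
```

```text
time_s: 2.1
eef_pos: [0.4949, 0.0936, 0.5665]
tcp_rot: [2.219, 2.223, 0.0]
contact_force: [-0.3, -0.9, 0.9]
finger_gap: 0.0468
finger_force: 0.0
time_s: 3.1
eef_pos: [0.572, 0.2333, 0.1821]
tcp_rot: [-2.226, -2.217, 0.001]
contact_force: [-0.2, 0.5, -0.1]
finger_gap: 0.0473
finger_force: 0.0
```

```bash
python3 -m handwheel '[[[0,-0.002,-0.045],1.2],[[0,-0.002,-0.09],1.2],[[0,-0.002,-0.12],1.2],[[0,-0.002,-0.135],1.2],[[0,-0.002,-0.135],1.2],[[0,-0.002,-0.135],1.2],[[0,-0.002,-0.135],1.2],[[0,-0.002,-0.135],1.2],[[0,-0.002,-0.135],1.2],[[0,-0.002,-0.135],1.2]]' && python3 -m handwheel '[[[0,0,0],0],[[0,0,0],0],[[0,0,0],0],[[0,0,0],0],[[0,0,0],0],[[0,0,0],0],[[0,0,0],0],[[0,0,0],0],[[0,0,0],0],[[0,0,0],0]]' 1 60
```

```text
time_s: 4.1
eef_pos: [0.5728, 0.2315, 0.05]
tcp_rot: [2.202, 2.24, 0.002]
contact_force: [-0.2, 0.1, 0.9]
finger_gap: 0.0467
finger_force: 0.0
time_s: 5.1
eef_pos: [0.5728, 0.2315, 0.0495]
tcp_rot: [2.202, 2.24, 0.001]
contact_force: [-0.3, -0.7, 4.6]
finger_gap: 0.0081
finger_force: 59.3
```

```bash
python3 -m handwheel '[[[-0.006,0,0],0],[[-0.014,0,0],0],[[-0.022,0,0],0],[[-0.03,-0.0005,0],0],[[-0.038,-0.0007,0],0],[[-0.045,-0.001,0],0],[[-0.049,-0.001,0],0],[[-0.052,-0.001,0],0],[[-0.053,-0.001,0],0],[[-0.053,-0.001,0],0]]'; python3 - <<'E'
from h import *
import pickle
a=shot('top','top1'); b=shot('scene'); pickle.dump((a,b),open('s1.pkl','wb'))
cv2.imwrite('pics/crop1.png',cv2.resize(a['image'][150:280,290:440,::-1],(690,598),interpolation=cv2.INTER_CUBIC))
print(bot.get_obs()['eef_pos'],bot.get_obs()['contact_force'])
E
```

```text
time_s: 6.1
eef_pos: [0.5233, 0.2306, 0.0495]
tcp_rot: [2.199, 2.236, 0.011]
contact_force: [13.3, -1.2, -5.6]
finger_gap: 0.0081
finger_force: 59.0
[0.5233468  0.23059472 0.04953742] [12.7263356  -0.77691199 -6.65482896]
```

View pics/crop1.png

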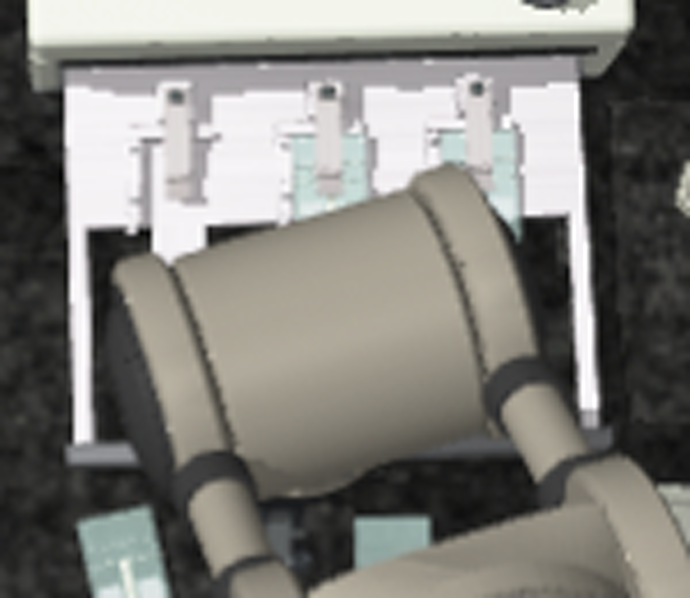

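The crop shows the tray almost out, all three clips, the end stops and side rails clear of the reader's front, and the arm over the middle. I'll draw it against its stop.

```bash
python3 -m handwheel '[[[-0.002,0,0],0],[[-0.004,0,0],0],[[-0.006,0,0],0],[[-0.008,0,0],0],[[-0.008,0,0],0],[[-0.008,0,0],0],[[-0.004,0,0],0],[[0.001,0,0],0],[[0.001,0,0],0],[[0.001,0,0],0]]' - 80; python3 -m handwheel '[[[0,0,0],0],[[0,0,0],0],[[0,0,0],0],[[0,0,0],0],[[0,0,0],0],[[0,0,0.03],0],[[0,0,0.08],0],[[0,0,0.13],0],[[-0.04,-0.03,0.15],0],[[-0.08,-0.06,0.15],0]]' 0.45; python3 -m handwheel '[[[-0.04,-0.03,0.04],0],[[-0.06,-0.07,0.08],0],[[-0.06,-0.1,0.12],0],[[-0.06,-0.13,0.14],0],[[-0.06,-0.16,0.14],-8],[[-0.06,-0.19,0.14],-16],[[-0.06,-0.22,0.14],-24],[[-0.06,-0.24,0.14],-32],[[-0.06,-0.24,0.14],-40],[[-0.06,-0.24,0.14],-48]]'
cat > m2.py <<'E'
from h import *
import pickle
a=shot('top','top2'); b=shot('scene'); pickle.dump((a,b),open('s2.pkl','wb'))
cv2.imwrite('pics/crop2.png',cv2.resize(a['image'][155:340,290:430,::-1],(450,595),interpolation=cv2.INTER_CUBIC))
E
python3 m2.py
```

```text
time_s: 7.2
eef_pos: [0.5226, 0.2306, 0.0496]
tcp_rot: [2.201, 2.238, 0.006]
contact_force: [7.6, 0.1, -1.0]
finger_gap: 0.0075
finger_force: 81.6
time_s: 8.2
eef_pos: [0.4447, 0.1727, 0.2022]
tcp_rot: [2.198, 2.238, 0.01]
contact_force: [-0.2, -1.1, -0.5]
finger_gap: 0.047
finger_force: 0.0
time_s: 9.2
eef_pos: [0.3831, -0.068, 0.3391]
tcp_rot: [-2.927, -1.139, 0.0]
contact_force: [0.6, 0.4, 0.0]
finger_gap: 0.0467
finger_force: 0.0
```

View pics/crop2.png

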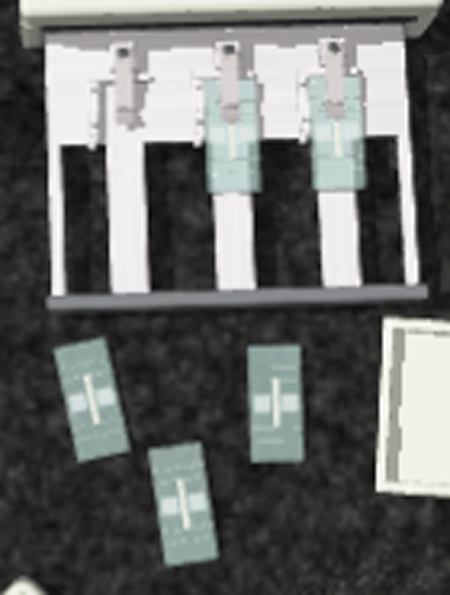

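The tray is fully out and in clear view. The used slides are at crop (232,134) and (336,132), bay 3 at (125,130) is empty, and the fresh slides haven't moved.

```bash
cat > m3.py <<'E'
from h import *
import pickle,sys
def green(s,roi,z,am=60,show=True):
    im=s['image'].astype(int); m=((im[:,:,1]-im[:,:,0]>8)&(im[:,:,1]>80)).astype(np.uint8); x0,y0,x1,y1=roi; k=np.zeros_like(m); k[y0:y1,x0:x1]=1
    m=cv2.morphologyEx(m*k,cv2.MORPH_CLOSE,np.ones((5,5))); out=[]
    for c in cv2.findContours(m,0,1)[0]:
        if cv2.contourArea(c)<am: continue
        P=plane(s,c[:,0,:],z)[:,:2]*1000; r=cv2.minAreaRect(P.astype(np.float32))
        a=r[2] if r[1][0]>r[1][1] else r[2]-90
        a=(a+90)%180-90
        out.append((r[0],a)); print(cv2.boundingRect(c),'c',np.round(r[0],1),'size',np.round(sorted(r[1]),1),'yaw',round(a,1))
    return out
if __name__=='__main__':
    a,b=pickle.load(open('s2.pkl','rb'))
    print('top used');green(a,(300,160,425,222),.028); print('scene used');green(b,(300,190,410,250),.028)
    print('top fresh');green(a,(300,250,400,335),.006); print('scene fresh');green(b,(300,245,400,310),.006)
    hsv=cv2.cvtColor(a['image'],cv2.COLOR_RGB2HSV)[:,:,2].astype(float)
    # panel centre line / tongue edges
    for u in (312,345,352,380,390,415):
        col=hsv[235:256,u]; w=np.where((col>90)&(col<200))[0]+235; print('panel',u,w.min(),w.max(),np.round(plane(a,[[u,w.mean()]],.034)[0],4))
    for v in (222,238):
        row=(hsv[v,295:430]>150).astype(int); d=np.where(np.diff(row))[0]+295+.5; 
        print('row',v,d, np.round(plane(a,[[x,v] for x in d],.022)[:,1],4))
    C=cloud(a)
    for y in (175,205,225):
        pass
    for nm,(u0,u1,v0,v1) in dict(bed3=(325,332,205,235),used2=(357,368,190,200),used1=(390,402,190,200),stop=(370,380,172,180)).items(): print(nm,np.round(np.nanmedian(C[v0:v1,u0:u1].reshape(-1,3),0),4))
E
python3 m3.py
```

```text
top used
(386, 179, 18, 35) c [632.8 124.2] size [35.1 74.5] yaw 0.0
(354, 179, 17, 36) c [632.5 193.9] size [34.1 76.6] yaw -1.5
scene used
(345, 217, 17, 15) c [626.9 195.1] size [37.7 65.4] yaw -0.7
(368, 214, 18, 15) c [626.8 125.2] size [37.1 66.2] yaw -0.1
top fresh
(336, 292, 22, 39) c [390.8 230.9] size [35.9 77.5] yaw 7.5
(367, 262, 18, 37) c [455.8 168.3] size [35.5 77.1] yaw 0.2
(307, 260, 24, 39) c [460.4 289.9] size [35.3 77.5] yaw 11.5
scene fresh
(353, 278, 26, 25) c [389.4 231.9] size [37.9 80.4] yaw 7.9
(322, 263, 25, 23) c [459.6 291.3] size [37.7 80.6] yaw 11.8
(370, 258, 23, 22) c [454.5 169.3] size [37.9 80.6] yaw 0.2
panel 312 247 250 [0.5216 0.302  0.034 ]
panel 345 246 249 [0.5228 0.2331 0.034 ]
panel 352 246 249 [0.5226 0.2185 0.034 ]
panel 380 245 248 [0.5238 0.1598 0.034 ]
panel 390 239 248 [0.5299 0.1386 0.034 ]
panel 415 235 254 [0.5302 0.0859 0.034 ]
row 222 [304.5 309.5 323.5 335.5 356.5 368.5 388.5 400.5 414.5 418.5] [0.317  0.3064 0.2767 0.2512 0.2066 0.181  0.1383 0.1126 0.0826 0.074 ]
row 238 [305.5 309.5 323.5 335.5 356.5 368.5 389.5 401.5 415.5 419.5] [0.3153 0.3069 0.2773 0.2519 0.2075 0.182  0.1374 0.1118 0.0819 0.0733]
bed3 [0.5845 0.267  0.0223]
used2 [0.6367 0.194  0.0288]
used1 [0.6353 0.1228 0.0285]
stop [0.6793 0.1649 0.022 ]
```

```bash
python3 -m handwheel '[[[0.02,0.035,0],-8],[[0.04,0.07,0],-16],[[0.07,0.1,-0.01],-24],[[0.1,0.13,-0.02],-32],[[0.13,0.155,-0.04],-40],[[0.16,0.175,-0.06],-41.5],[[0.19,0.19,-0.09],-41.5],[[0.22,0.192,-0.12],-41.5],[[0.23,0.192,-0.16],-41.5],[[0.23,0.192,-0.2],-41.5]]' 0.485 50;  python3 -m handwheel '[[[0,0,-0.02],0],[[0,0,-0.04],0],[[0,0,-0.04],0],[[0,0,-0.04],0],[[0,0,-0.04],0],[[0,0,-0.04],0],[[0,0,-0.04],0],[[0,0,-0.04],0],[[0,0,-0.04],0],[[0,0,-0.04],0]]'
```

```text
time_s: 10.3
eef_pos: [0.6147, 0.1251, 0.1373]
tcp_rot: [3.141, 0.048, 0.002]
contact_force: [0.4, 0.4, 0.3]
finger_gap: 0.0444
finger_force: 0.0
time_s: 11.3
eef_pos: [0.6135, 0.1246, 0.0993]
tcp_rot: [3.141, 0.04, 0.0]
contact_force: [-0.1, -0.3, 0.3]
finger_gap: 0.0441
finger_force: 0.0
```

```bash
python3 -m handwheel '[[[0,-0.0005,-0.03],-0.4],[[0,-0.0005,-0.05],-0.4],[[0,-0.0005,-0.06],-0.4],[[0,-0.0005,-0.065],-0.4],[[0,-0.0005,-0.065],-0.4],[[0,-0.0005,-0.065],-0.4],[[0,-0.0005,-0.065],-0.4],[[0,-0.0005,-0.065],-0.4],[[0,-0.0005,-0.065],-0.4],[[0,-0.0005,-0.065],-0.4]]'; python3 -m handwheel '[[[0,0,0],0],[[0,0,0],0],[[0,0,0],0],[[0,0,0],0],[[0,0,0],0],[[0,0,0],0],[[0,0,0],0],[[0,0,0],0],[[0,0,0],0],[[0,0,0],0]]' 1 50
```

```text
time_s: 12.3
eef_pos: [0.6136, 0.1241, 0.0344]
tcp_rot: [3.141, 0.029, 0.001]
contact_force: [-0.2, 0.2, -0.4]
finger_gap: 0.0443
finger_force: 0.0
time_s: 13.3
eef_pos: [0.6136, 0.1241, 0.0345]
tcp_rot: [3.141, 0.029, 0.001]
contact_force: [-1.7, 0.2, 5.3]
finger_gap: 0.0323
finger_force: 49.8
```

```bash
python3 -m handwheel '[[[-0.004,0,0],0],[[-0.01,0,0],0],[[-0.017,-0.0003,0],0],[[-0.025,-0.0004,0],0],[[-0.033,-0.0005,0],0],[[-0.04,-0.0007,0],0],[[-0.046,-0.0008,0],0],[[-0.05,-0.0009,0],0],[[-0.05,-0.0009,0.002],0],[[-0.05,-0.0009,0.004],0]]'; python3 -m handwheel '[[[0,0,0.02],0],[[0,0,0.05],0],[[0,0,0.08],0],[[0,0,0.1],0],[[-0.03,-0.02,0.1],0],[[-0.06,-0.05,0.1],-3],[[-0.1,-0.08,0.1],-6],[[-0.13,-0.11,0.1],-6],[[-0.14,-0.12,0.1],-6],[[-0.14,-0.12,0.1],-6]]'; python3 - <<'E'
from h import *
s=shot('top')
cv2.imwrite('pics/crop3.png',cv2.resize(s['image'][155:320,295:495,::-1],(700,578)))
E
```

```text
time_s: 14.3
eef_pos: [0.562, 0.1232, 0.0376]
tcp_rot: [3.141, 0.029, -0.005]
contact_force: [0.2, -0.4, -1.0]
finger_gap: 0.0327
finger_force: 49.6
time_s: 15.3
eef_pos: [0.4221, 0.0024, 0.1381]
tcp_rot: [-3.138, 0.139, 0.002]
contact_force: [1.5, -0.4, -0.3]
finger_gap: 0.0327
finger_force: 49.7
```

View pics/crop3.png

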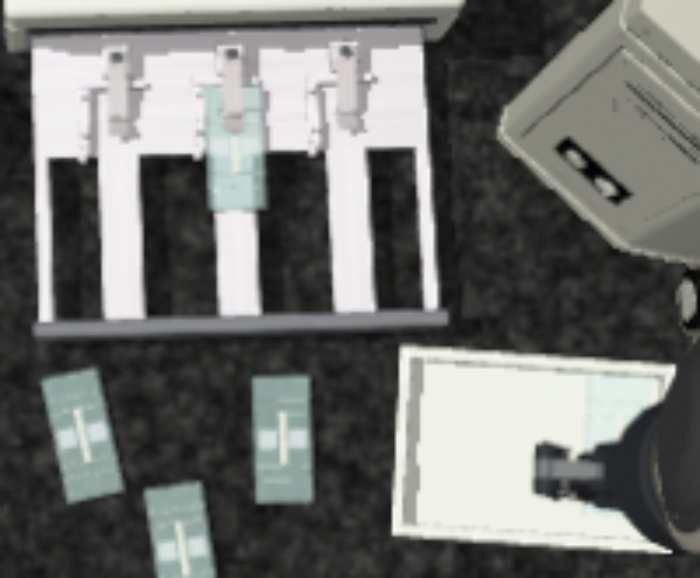

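The crop shows used 1 held over the soak tray at (610,440), bay 1 empty, and used 2 still home at (238,150).

```bash
python3 -m handwheel '[[[0.003,0.002,-0.03],0],[[0.003,0.002,-0.06],0],[[0.003,0.002,-0.09],0],[[0.003,0.002,-0.1],0],[[0.003,0.002,-0.104],0],[[0.003,0.002,-0.107],0],[[0.003,0.002,-0.109],0],[[0.003,0.002,-0.111],0],[[0.003,0.002,-0.112],0],[[0.003,0.002,-0.112],0]]'
```

```text
time_s: 16.35
eef_pos: [0.4273, 0.0052, 0.0284]
tcp_rot: [3.138, -0.135, 0.005]
contact_force: [-4.0, 2.2, 21.5]
finger_gap: 0.0324
finger_force: 61.7
```

```bash
python3 -m handwheel '[[[0,0,0.003],0],[[0,0,0.003],0],[[0,0,0.003],0],[[0,0,0.003],0],[[0,0,0.003],0],[[0,0,0.003],0],[[0,0,0.003],0],[[0,0,0.003],0],[[0,0,0.003],0],[[0,0,0.003],0]]'; python3 -m handwheel '[[[0,0,0],0],[[0,0,0],0],[[0,0,0],0],[[0,0,0],0],[[0,0,0],0],[[0,0,0.02],0],[[0,0.01,0.06],3],[[0.04,0.05,0.1],6],[[0.08,0.09,0.12],6],[[0.1,0.13,0.12],6]]' 0.5; python3 - <<'E'
from m3 import *
s=shot('top'); green(s,(405,250,490,318),.010,60)
E
```

```text
time_s: 17.35
eef_pos: [0.4264, 0.0052, 0.0291]
tcp_rot: [3.139, -0.135, -0.0]
contact_force: [0.0, -0.6, -0.5]
finger_gap: 0.0328
finger_force: 49.8
time_s: 18.35
eef_pos: [0.5175, 0.1185, 0.1487]
tcp_rot: [3.141, 0.027, 0.008]
contact_force: [1.3, -1.6, -1.0]
finger_gap: 0.0432
finger_force: 0.0
(444, 264, 18, 26) c [459.4   3.1] size [36.6 52.3] yaw -6.6
```

```bash
python3 -m handwheel '[[[0.04,0.03,0],0],[[0.08,0.055,0],0],[[0.086,0.058,-0.03],0],[[0.086,0.058,-0.05],0],[[0.086,0.058,-0.05],0],[[0.086,0.058,-0.05],0],[[0.086,0.058,-0.05],0],[[0.086,0.058,-0.05],0],[[0.086,0.058,-0.05],0],[[0.086,0.058,-0.05],0]]' 0.485
```

```text
time_s: 19.4
eef_pos: [0.6012, 0.1757, 0.0965]
tcp_rot: [-3.141, -0.029, -0.002]
contact_force: [0.4, 1.1, 0.3]
finger_gap: 0.0441
finger_force: 0.0
```

```bash
python3 -m handwheel '[[[0.0113,0.018,0],0],[[0.0113,0.018,0],0],[[0.0113,0.018,-0.02],0],[[0.0113,0.018,-0.04],0],[[0.0113,0.018,-0.05],0],[[0.0113,0.018,-0.05],0],[[0.0113,0.018,-0.05],0],[[0.0113,0.018,-0.05],0],[[0.0113,0.018,-0.05],0],[[0.0113,0.018,-0.05],0]]'; python3 -m handwheel '[[[0,0,0],0],[[0,0,0],0],[[0,0,0],0],[[0,0,0],0],[[0,0,0],0],[[0,0,0],0],[[0,0,0],0],[[0,0,0],0],[[0,0,0],0],[[0,0,0],0]]' 1 50
```

```text
time_s: 20.4
eef_pos: [0.6126, 0.1938, 0.0465]
tcp_rot: [-3.141, -0.029, -0.002]
contact_force: [-0.1, -0.7, 0.9]
finger_gap: 0.044
finger_force: 0.0
time_s: 21.4
eef_pos: [0.6125, 0.1938, 0.0466]
tcp_rot: [-3.141, -0.029, -0.001]
contact_force: [-0.7, -0.9, 5.1]
finger_gap: 0.0323
finger_force: 49.8
```

```bash
python3 -m handwheel '[[[-0.004,0,0],0],[[-0.01,0,0],0],[[-0.017,-0.0003,0],0],[[-0.025,-0.0004,0],0],[[-0.033,-0.0005,0],0],[[-0.04,-0.0007,0],0],[[-0.046,-0.0008,0],0],[[-0.05,-0.0009,0],0],[[-0.05,-0.0009,0.002],0],[[-0.05,-0.0009,0.004],0]]'; python3 -m handwheel '[[[0,0,0.02],0],[[0,0,0.05],0],[[0,0,0.08],0],[[0,0,0.09],0],[[-0.03,-0.03,0.09],0],[[-0.06,-0.06,0.09],-3],[[-0.09,-0.09,0.09],-6],[[-0.12,-0.12,0.09],-6],[[-0.132,-0.133,0.09],-6],[[-0.132,-0.133,0.09],-6]]'
```

```text
time_s: 22.4
eef_pos: [0.5608, 0.1928, 0.0492]
tcp_rot: [3.141, 0.029, -0.005]
contact_force: [-1.1, -0.9, -0.7]
finger_gap: 0.0319
finger_force: 49.6
time_s: 23.4
eef_pos: [0.4278, 0.0587, 0.139]
tcp_rot: [3.138, -0.139, -0.006]
contact_force: [0.3, 1.0, -0.6]
finger_gap: 0.0323
finger_force: 49.8
```

```bash
python3 -m handwheel '[[[0.002,0.0015,-0.03],0],[[0.002,0.0015,-0.06],0],[[0.002,0.0015,-0.09],0],[[0.002,0.0015,-0.1],0],[[0.002,0.0015,-0.104],0],[[0.002,0.0015,-0.107],0],[[0.002,0.0015,-0.109],0],[[0.002,0.0015,-0.109],0],[[0.002,0.0015,-0.109],0],[[0.002,0.0015,-0.109],0]]'; python3 -m handwheel '[[[0,0,0],0],[[0,0,0],0],[[0,0,0],0],[[0,0,0],0],[[0,0,0],0],[[0,0,0.02],0],[[0,0.03,0.06],3],[[-0.04,0.07,0.1],6],[[-0.06,0.11,0.12],9],[[-0.06,0.15,0.12],12.5]]' 0.52;python3 - <<'E'
from m3 import *
s=shot('top','top4'); green(s,(405,250,490,318),.010,60);print('fresh'); green(s,(300,250,400,335),.006)
cv2.imwrite('pics/crop4.png',cv2.resize(s['image'][155:340,295:495,::-1],(640,592)))
E
```

```text
time_s: 24.4
eef_pos: [0.4326, 0.0613, 0.0313]
tcp_rot: [3.139, -0.135, 0.002]
contact_force: [0.2, 0.1, -0.6]
finger_gap: 0.0322
finger_force: 49.8
time_s: 25.4
eef_pos: [0.3716, 0.2076, 0.1523]
tcp_rot: [-3.134, -0.208, -0.003]
contact_force: [1.8, 0.8, -0.7]
finger_gap: 0.0412
finger_force: 0.0
(443, 265, 19, 37) c [446.3   4.2] size [36.  75.1] yaw -6.2
(418, 263, 18, 31) c [458.4  59.9] size [35.3 62.4] yaw -5.3
fresh
(336, 292, 18, 16) c [414.2 233.9] size [30.3 35.3] yaw -82.8
(376, 270, 18, 26) c [450.5 147.9] size [36.2 53.1] yaw 0.7
(307, 260, 23, 39) c [460.4 290. ] size [35.7 77.5] yaw 11.8
```

View pics/crop4.png

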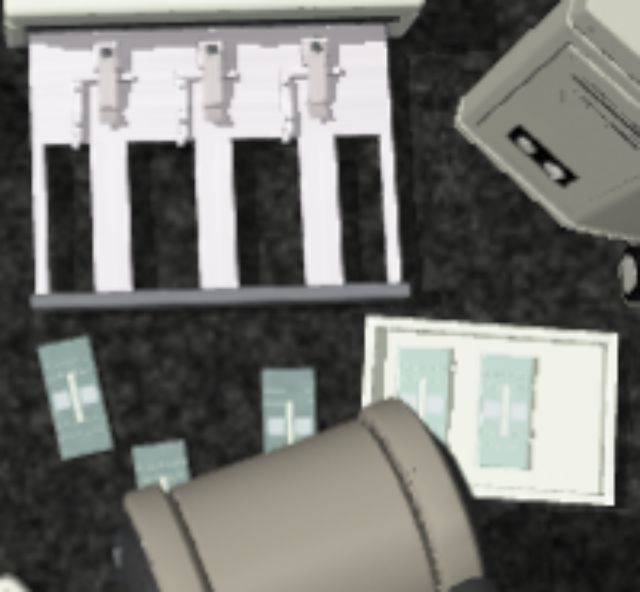

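Slide C has been knocked and is now near (.44,.148). Both used slides lie flat in the soak tray at crop (425,395) and (505,410), and all bays are empty. I'll pick up B at crop (165,500) first.

```bash
python3 -m handwheel '[[[0,0.021,-0.03],0],[[0,0.021,-0.07],0],[[0,0.021,-0.1],0],[[0,0.021,-0.115],0],[[0,0.021,-0.121],0],[[0,0.021,-0.125],0],[[0,0.021,-0.125],0],[[0,0.021,-0.125],0],[[0,0.021,-0.125],0],[[0,0.021,-0.125],0]]' 0.47 50
```

```text
time_s: 26.45
eef_pos: [0.3733, 0.2281, 0.0257]
tcp_rot: [-3.134, -0.207, -0.002]
contact_force: [0.4, -0.0, 0.1]
finger_gap: 0.0453
finger_force: 0.0
```

```bash
python3 -m handwheel '[[[-0.002,0,0.001],0],[[-0.002,0,0.001],0],[[-0.002,0,0.001],0],[[-0.002,0,0.001],0],[[-0.002,0,0.001],0],[[-0.002,0,0.001],0],[[-0.002,0,0.001],0],[[-0.002,0,0.001],0],[[-0.002,0,0.001],0],[[-0.002,0,0.001],0]]' 1 50;  python3 -m handwheel '[[[0,0,0.01],0],[[0,0,0.03],0],[[0,0,0.06],0],[[0,0,0.09],0],[[0.03,-0.01,0.09],-3],[[0.07,-0.02,0.09],-6.6],[[0.11,-0.03,0.09],-6.6],[[0.15,-0.034,0.09],-6.6],[[0.17,-0.034,0.09],-6.6],[[0.17,-0.034,0.09],-6.6]]'; python3 - <<'E'
from m3 import *
s=shot('top'); b=shot('scene');C=cloud(s)
print('top held z.07');green(s,(330,190,400,260),.081); print('scene');green(b,(300,180,410,250),.081)
print('fresh'); green(s,(300,250,400,335),.006);green(b,(300,245,410,310),.006)
cv2.imwrite('pics/crop5.png',np.vstack([cv2.resize(s['image'][150:290,290:430,::-1],(400,400)),cv2.resize(b['image'][180:250,290:430,::-1],(400,200))]))
E
```

```text
time_s: 27.45
eef_pos: [0.3713, 0.2282, 0.0267]
tcp_rot: [-3.134, -0.207, -0.002]
contact_force: [0.1, -0.2, 7.1]
finger_gap: 0.0315
finger_force: 49.6
time_s: 28.45
eef_pos: [0.543, 0.1934, 0.1163]
tcp_rot: [-3.141, -0.024, -0.002]
contact_force: [-0.8, 0.1, -1.6]
finger_gap: 0.0316
finger_force: 49.6
top held z.07
scene
fresh
(307, 260, 23, 39) c [460.3 290. ] size [35.8 77.6] yaw 11.8
(322, 263, 25, 24) c [458.8 291.2] size [39.1 81.4] yaw 11.8
(380, 261, 23, 23) c [437.7 148.3] size [38.2 82.1] yaw -0.8
```

View pics/crop5.png

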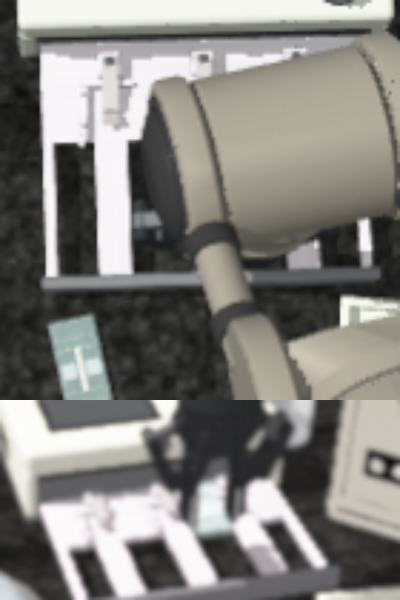

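The held slide shows between the fingers at (210,505) in the lower panel, low over the bay 2 tongue. Bay 3 is empty, and A is unmoved at (78,355).

```bash
python3 -m handwheel '[[[0.0195,-0.0016,0],0.1],[[0.0195,-0.0016,-0.02],0.1],[[0.0195,-0.0016,-0.04],0.1],[[0.0195,-0.0016,-0.055],0.1],[[0.0195,-0.0016,-0.062],0.1],[[0.0195,-0.0016,-0.0665],0.1],[[0.0195,-0.0016,-0.0675],0.1],[[0.0195,-0.0016,-0.0675],0.1],[[0.0195,-0.0016,-0.0675],0.1],[[0.0195,-0.0016,-0.0675],0.1]]'
```

```text
time_s: 29.55
eef_pos: [0.5607, 0.1925, 0.0492]
tcp_rot: [-3.141, -0.029, -0.001]
contact_force: [0.4, -0.3, -1.5]
finger_gap: 0.0318
finger_force: 49.6
```

```bash
python3 -m handwheel '[[[0.006,0,0],0],[[0.012,0,0],0],[[0.018,0,0],0],[[0.024,0.0002,0],0],[[0.029,0.0003,0],0],[[0.034,0.0004,0],0],[[0.039,0.0005,0],0],[[0.044,0.0006,0],0],[[0.047,0.0006,0],0],[[0.048,0.0006,0],0]]'
```

```text
time_s: 30.55
eef_pos: [0.6086, 0.1931, 0.0488]
tcp_rot: [3.141, 0.029, -0.0]
contact_force: [-4.2, 0.1, 6.2]
finger_gap: 0.0313
finger_force: 50.4
```

Riding under the clip, at about 4 N. I'll push on to the stop.

```bash
python3 -m handwheel '[[[0.001,0.0003,0],0],[[0.002,0.0005,0],0],[[0.003,0.0007,0],0],[[0.004,0.0009,0],0],[[0.005,0.001,0],0],[[0.006,0.001,0],0],[[0.0065,0.001,0],0],[[0.007,0.001,0],0],[[0.007,0.001,0],0],[[0.007,0.001,0],0]]'
```

```text
time_s: 31.55
eef_pos: [0.6136, 0.194, 0.0487]
tcp_rot: [3.141, 0.029, -0.007]
contact_force: [-8.3, -1.1, 9.5]
finger_gap: 0.0317
finger_force: 51.0
```

```bash
python3 -m handwheel '[[[0.001,0.0005,0],0],[[0.001,0.001,0],0],[[0.002,0.0015,0],0],[[0.002,0.002,0],0],[[0.002,0.0025,0],0],[[0.002,0.0025,0],0],[[0.002,0.0025,0],0],[[0.002,0.0025,0],0],[[0.002,0.0025,0],0],[[0.002,0.0025,0],0]]'
```

```text
time_s: 32.55
eef_pos: [0.6145, 0.1944, 0.0487]
tcp_rot: [3.138, 0.029, -0.012]
contact_force: [-13.3, -9.2, 14.9]
finger_gap: 0.0313
finger_force: 51.5
```

```bash
python3 -m handwheel '[[[0,0,0],0],[[0,0,0],0],[[0,0,0],0],[[0,0,0],0],[[0,0,0.02],0],[[0,0,0.06],0],[[-0.03,0.02,0.1],0],[[-0.07,0.05,0.1],4],[[-0.11,0.08,0.1],8],[[-0.15,0.092,0.1],10.6]]' 0.48; python3 -m handwheel '[[[-0.04,0,0],0],[[-0.04,0,0],0],[[-0.04,0,0],0],[[-0.04,0,0],0],[[-0.04,0,0],0],[[-0.04,0,0],0],[[-0.04,0,0],0],[[-0.04,0,0],0],[[-0.04,0,0],0],[[-0.04,0,0],0]]'; cat > m5.py <<'E'
from m3 import *
s=shot('top'); b=shot('scene')
print('bays');green(s,(300,160,425,222),.028); print('fresh'); green(s,(300,250,400,335),.006);green(b,(300,245,410,310),.006)
c=s['image'][160:255,295:430,::-1]; c2=s['image'][160:260,295:425,::-1]
cv2.imwrite('pics/crop6.png',cv2.resize(s['image'][160:225,300:425,::-1],(800,416),interpolation=cv2.INTER_CUBIC))
E
python3 m5.py
```

```text
time_s: 33.55
eef_pos: [0.4669, 0.2907, 0.1495]
tcp_rot: [-3.123, -0.324, -0.006]
contact_force: [0.4, 1.1, 0.3]
finger_gap: 0.0443
finger_force: 0.0
time_s: 34.55
eef_pos: [0.4274, 0.2885, 0.1486]
tcp_rot: [3.125, 0.319, -0.0]
contact_force: [-0.6, -0.0, 0.1]
finger_gap: 0.0447
finger_force: 0.0
bays
(353, 179, 18, 36) c [632.9 194.9] size [35.7 76.1] yaw 1.1
fresh
(379, 270, 16, 36) c [439.5 145.1] size [30.1 74.6] yaw 0.0
(322, 263, 25, 23) c [459.4 291.4] size [38.5 80.3] yaw 13.2
(380, 261, 23, 23) c [437.8 148.8] size [38.7 81.8] yaw 0.9
```

View pics/crop6.png

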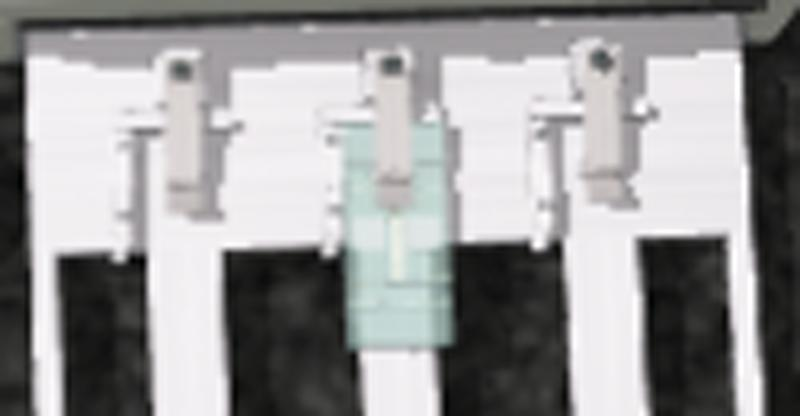

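The crop shows slide B home in bay 2 at (398,235), against the stop and rail at (335,190), with its clip down. Bays 1 and 3 are empty. Slide A is next.

```bash
python3 -m handwheel '[[[0.013,-0.0025,-0.03],0],[[0.013,-0.0025,-0.07],0],[[0.013,-0.0025,-0.1],0],[[0.013,-0.0025,-0.112],0],[[0.013,-0.0025,-0.118],0],[[0.013,-0.0025,-0.122],0],[[0.013,-0.0025,-0.122],0],[[0.013,-0.0025,-0.122],0],[[0.013,-0.0025,-0.122],0],[[0.013,-0.0025,-0.122],0]]' 0.47 50; python3 -m handwheel '[[[0,0,0],0],[[0,0,0],0],[[0,0,0],0],[[0,0,0],0],[[0,0,0],0],[[0,0,0],0],[[0,0,0],0],[[0,0,0],0],[[0,0,0],0],[[0,0,0],0]]' 1
```

```text
time_s: 35.65
eef_pos: [0.4407, 0.2862, 0.0273]
tcp_rot: [-3.125, -0.319, -0.002]
contact_force: [0.4, 0.1, 0.5]
finger_gap: 0.0456
finger_force: 0.0
time_s: 36.65
eef_pos: [0.4406, 0.2861, 0.0274]
tcp_rot: [-3.125, -0.319, -0.001]
contact_force: [-1.2, -1.1, 6.2]
finger_gap: 0.0316
finger_force: 48.9
```

```bash
python3 -m handwheel '[[[0,0,0.01],0],[[0,0,0.03],0],[[0,0,0.06],0],[[0.02,-0.01,0.09],-3],[[0.06,-0.02,0.09],-7],[[0.1,-0.024,0.09],-10.6],[[0.118,-0.0237,0.09],-10.6],[[0.118,-0.0237,0.08],-10.6],[[0.118,-0.0237,0.06],-10.6],[[0.118,-0.0237,0.04],-10.6]]';python3 -m handwheel '[[[0,0,-0.005],0],[[0,0,-0.01],0],[[0,0,-0.012],0],[[0,0,-0.012],0],[[0,0,-0.012],0],[[0,0,-0.012],0],[[0,0,-0.012],0],[[0,0,-0.012],0],[[0,0,-0.012],0],[[0,0,-0.012],0]]'
```

```text
time_s: 37.65
eef_pos: [0.5572, 0.2623, 0.0659]
tcp_rot: [3.141, 0.03, -0.002]
contact_force: [0.0, -0.1, 0.4]
finger_gap: 0.031
finger_force: 49.6
time_s: 38.65
eef_pos: [0.5584, 0.2623, 0.0547]
tcp_rot: [3.141, 0.029, 0.0]
contact_force: [0.2, -0.6, -0.6]
finger_gap: 0.0309
finger_force: 49.6
```

```bash
python3 -m handwheel '[[[0,0,-0.003],0],[[0.001,0,-0.005],0],[[0.007,0,-0.005],0],[[0.013,0,-0.005],0],[[0.02,0.0002,-0.005],0],[[0.027,0.0003,-0.005],0],[[0.034,0.0004,-0.005],0],[[0.04,0.0005,-0.005],0],[[0.045,0.0006,-0.005],0],[[0.048,0.0007,-0.005],0]]'; python3 -m handwheel '[[[0.001,0.0003,0],0],[[0.002,0.0005,0],0],[[0.003,0.0007,0],0],[[0.004,0.0009,0],0],[[0.005,0.001,0],0],[[0.006,0.001,0],0],[[0.0065,0.001,0],0],[[0.007,0.001,0],0],[[0.007,0.001,0],0],[[0.007,0.001,0],0]]'
```

```text
time_s: 39.65
eef_pos: [0.6067, 0.263, 0.0495]
tcp_rot: [3.141, 0.029, -0.001]
contact_force: [-3.0, -0.1, 1.4]
finger_gap: 0.0312
finger_force: 50.1
time_s: 40.65
eef_pos: [0.6125, 0.2641, 0.0495]
tcp_rot: [3.141, 0.029, -0.003]
contact_force: [-5.3, 0.0, 3.2]
finger_gap: 0.0313
finger_force: 50.2
```

```bash
python3 -m handwheel '[[[0.001,0.0005,0],0],[[0.002,0.001,0],0],[[0.003,0.0015,0],0],[[0.003,0.002,0],0],[[0.003,0.0025,0],0],[[0.003,0.003,0],0],[[0.003,0.003,0],0],[[0.003,0.003,0],0],[[0.003,0.003,0],0],[[0.003,0.003,0],0]]'
```

```text
time_s: 41.65
eef_pos: [0.6133, 0.2647, 0.0494]
tcp_rot: [3.137, 0.029, -0.013]
contact_force: [-13.8, -10.0, 9.6]
finger_gap: 0.0313
finger_force: 51.4
```

```bash
python3 -m handwheel '[[[0,0,0],0],[[0,0,0],0],[[0,0,0],0],[[0,0,0],0],[[0,0,0.02],0],[[0,0,0.06],0],[[-0.03,-0.02,0.1],0],[[-0.07,-0.05,0.1],0],[[-0.11,-0.08,0.1],-1],[[-0.15,-0.1,0.1],-1]]' 0.48; python3 -m handwheel '[[[-0.03,-0.015,0],0],[[-0.042,-0.016,0],0],[[-0.042,-0.016,0],0],[[-0.042,-0.016,0],0],[[-0.042,-0.016,0],0],[[-0.042,-0.016,0],0],[[-0.042,-0.016,0],0],[[-0.042,-0.016,0],0],[[-0.042,-0.016,0],0],[[-0.042,-0.016,0],0]]'; python3 m5.py
```

```text
time_s: 42.65
eef_pos: [0.4653, 0.1658, 0.1501]
tcp_rot: [3.142, 0.001, 0.003]
contact_force: [0.0, -0.4, -0.6]
finger_gap: 0.0442
finger_force: 0.0
time_s: 43.65
eef_pos: [0.4245, 0.151, 0.1496]
tcp_rot: [3.141, 0.002, -0.0]
contact_force: [-0.5, -0.1, -0.1]
finger_gap: 0.0446
finger_force: 0.0
bays
(321, 180, 17, 35) c [632.2 264.3] size [34. 74.] yaw -0.9
(353, 179, 18, 35) c [633.5 194.6] size [35.1 74.6] yaw 0.3
fresh
(380, 261, 23, 22) c [438.3 148.3] size [38.2 80.7] yaw -0.8
```

View pics/crop6.png

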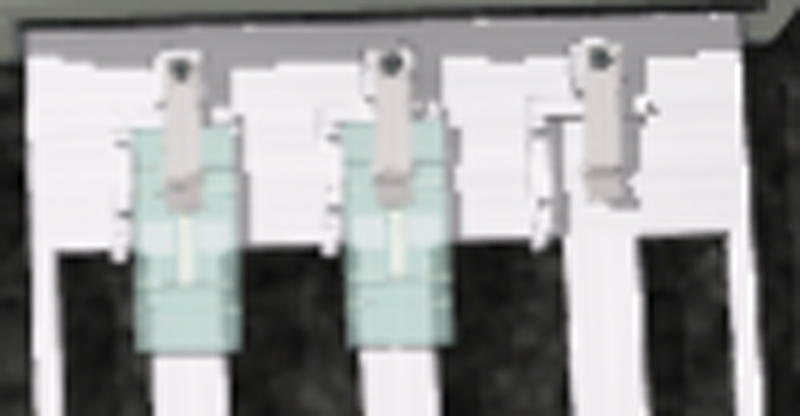

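Slide A at (187,238) and slide B at (398,235) look equally home under their clips, and bay 1 is empty. Slide C is next.

```bash
python3 -m handwheel '[[[-0.005,-0.003,-0.03],0],[[-0.005,-0.003,-0.07],0],[[-0.005,-0.003,-0.1],0],[[-0.005,-0.003,-0.112],0],[[-0.005,-0.003,-0.118],0],[[-0.005,-0.003,-0.123],0],[[-0.005,-0.003,-0.123],0],[[-0.005,-0.003,-0.123],0],[[-0.005,-0.003,-0.123],0],[[-0.005,-0.003,-0.123],0]]' 0.47 50; python3 -m handwheel '[[[0,0,0],0],[[0,0,0],0],[[0,0,0],0],[[0,0,0],0],[[0,0,0],0],[[0,0,0],0],[[0,0,0],0],[[0,0,0],0],[[0,0,0],0],[[0,0,0],0]]' 1
```

```text
time_s: 44.75
eef_pos: [0.4198, 0.1481, 0.0272]
tcp_rot: [-3.141, -0.002, -0.002]
contact_force: [-0.3, 0.3, -0.2]
finger_gap: 0.0457
finger_force: 0.0
time_s: 45.75
eef_pos: [0.4197, 0.148, 0.0274]
tcp_rot: [-3.142, -0.002, -0.002]
contact_force: [-2.4, 0.0, 7.4]
finger_gap: 0.0314
finger_force: 48.8
```

```bash
python3 -m handwheel '[[[0,0,0.01],0],[[0,0,0.04],0],[[0,0,0.08],0],[[0.04,-0.01,0.09],1],[[0.08,-0.02,0.09],1],[[0.12,-0.0252,0.09],1],[[0.141,-0.0252,0.09],1],[[0.141,-0.0252,0.08],1],[[0.141,-0.0252,0.06],1],[[0.141,-0.0252,0.04],1]]';python3 -m handwheel '[[[0,0,-0.005],0],[[0,0,-0.01],0],[[0,0,-0.012],0],[[0,0,-0.012],0],[[0,0,-0.012],0],[[0,0,-0.012],0],[[0,0,-0.012],0],[[0,0,-0.012],0],[[0,0,-0.012],0],[[0,0,-0.012],0]]'
```

```text
time_s: 46.75
eef_pos: [0.559, 0.1229, 0.0659]
tcp_rot: [3.141, 0.03, -0.002]
contact_force: [-0.6, 0.1, -1.2]
finger_gap: 0.031
finger_force: 49.6
time_s: 47.75
eef_pos: [0.5604, 0.1228, 0.0547]
tcp_rot: [3.141, 0.029, 0.0]
contact_force: [0.7, 0.4, -1.0]
finger_gap: 0.031
finger_force: 49.6
```

```bash
python3 -m handwheel '[[[0,0,-0.003],0],[[0.001,0,-0.005],0],[[0.007,0,-0.005],0],[[0.013,0,-0.005],0],[[0.02,0.0002,-0.005],0],[[0.027,0.0003,-0.005],0],[[0.034,0.0004,-0.005],0],[[0.04,0.0005,-0.005],0],[[0.045,0.0006,-0.005],0],[[0.048,0.0007,-0.005],0]]'; python3 -m handwheel '[[[0.001,0.0003,0],0],[[0.002,0.0005,0],0],[[0.003,0.0007,0],0],[[0.004,0.0009,0],0],[[0.005,0.001,0],0],[[0.006,0.001,0],0],[[0.0065,0.001,0],0],[[0.007,0.001,0],0],[[0.007,0.001,0],0],[[0.007,0.001,0],0]]';python3 -m handwheel '[[[0.001,0.0005,0],0],[[0.002,0.001,0],0],[[0.003,0.0015,0],0],[[0.003,0.002,0],0],[[0.003,0.0025,0],0],[[0.003,0.003,0],0],[[0.003,0.003,0],0],[[0.003,0.003,0],0],[[0.003,0.003,0],0],[[0.003,0.003,0],0]]'
```

```text
time_s: 48.75
eef_pos: [0.6087, 0.1235, 0.0495]
tcp_rot: [3.141, 0.029, -0.001]
contact_force: [-2.9, -0.9, 2.8]
finger_gap: 0.0313
finger_force: 50.1
time_s: 49.75
eef_pos: [0.6153, 0.1245, 0.0495]
tcp_rot: [3.141, 0.029, -0.0]
contact_force: [-1.3, -0.8, -0.2]
finger_gap: 0.031
finger_force: 49.6
time_s: 50.75
eef_pos: [0.6162, 0.1252, 0.0495]
tcp_rot: [3.138, 0.029, -0.009]
contact_force: [-9.4, -9.2, 5.1]
finger_gap: 0.0316
finger_force: 50.8
```

```bash
python3 -m handwheel '[[[0,0,0],0],[[0,0,0],0],[[0,0,0],0],[[0,0,0],0],[[0,0,0.02],0],[[0,0,0.06],0],[[-0.03,0.01,0.1],0],[[-0.07,0.03,0.1],0],[[-0.11,0.05,0.1],0],[[-0.15,0.065,0.1],0]]' 0.48; python3 -m handwheel '[[[-0.04,0.005,0],0],[[-0.06,0.005,0],0],[[-0.06,0.005,0],0],[[-0.06,0.005,0],0],[[-0.06,0.005,0],0],[[-0.06,0.005,0],0],[[-0.06,0.005,0],0],[[-0.06,0.005,0],0],[[-0.06,0.005,0],0],[[-0.06,0.005,0],0]]' 1; cat > m6.py <<'E'
from m3 import *
s=shot('top'); b=shot('scene')
green(s,(300,160,425,222),.028); C=cloud(s)
import sys
cv2.imwrite('pics/%s.png'%sys.argv[1],np.vstack([cv2.resize(s['image'][160:225,300:425,::-1],(640,333),interpolation=cv2.INTER_CUBIC),cv2.resize(b['image'][190:250,295:415,::-1],(640,266),interpolation=cv2.INTER_CUBIC)]))
# clip profile heights along x for each bay
for y0 in(.264,.1945,.1245):
    p=C.reshape(-1,3); q=p[(abs(p[:,1]-y0)<.004)&(p[:,0]>.64)&(p[:,0]<.69)]
    print(y0,[(round(x,3),round(float(np.median(q[abs(q[:,0]-x)<.003,2])),4)) for x in np.arange(.642,.69,.006) if (abs(q[:,0]-x)<.003).any()])
E
python3 m6.py crop7
```

```text
time_s: 51.75
eef_pos: [0.4671, 0.1935, 0.1502]
tcp_rot: [-3.141, -0.029, -0.003]
contact_force: [-0.1, 0.6, -0.6]
finger_gap: 0.0445
finger_force: 0.0
time_s: 52.75
eef_pos: [0.4085, 0.1975, 0.1496]
tcp_rot: [3.141, 0.029, -0.0]
contact_force: [-0.3, 0.4, 0.4]
finger_gap: -0.0003
finger_force: 0.0
(321, 180, 17, 35) c [632.2 264.3] size [34. 74.] yaw -0.9
(353, 179, 18, 35) c [633.5 195. ] size [36.1 74. ] yaw -0.6
(386, 178, 18, 35) c [635.  125.1] size [36.2 74.2] yaw -0.5
0.264 [(np.float64(0.642), 0.0314), (np.float64(0.648), 0.0303), (np.float64(0.654), 0.0316), (np.float64(0.66), 0.0356), (np.float64(0.666), 0.034), (np.float64(0.672), 0.0356), (np.float64(0.678), 0.0373), (np.float64(0.684), 0.0369)]
0.1945 [(np.float64(0.642), 0.0277), (np.float64(0.648), 0.0308), (np.float64(0.654), 0.0316), (np.float64(0.66), 0.034), (np.float64(0.666), 0.0345), (np.float64(0.672), 0.035), (np.float64(0.678), 0.0369), (np.float64(0.684), 0.0364)]
0.1245 [(np.float64(0.642), 0.0291), (np.float64(0.648), 0.0322), (np.float64(0.654), 0.0297), (np.float64(0.66), 0.0335), (np.float64(0.666), 0.0347), (np.float64(0.672), 0.0348), (np.float64(0.678), 0.0369), (np.float64(0.684), 0.037)]
```

View pics/crop7.png

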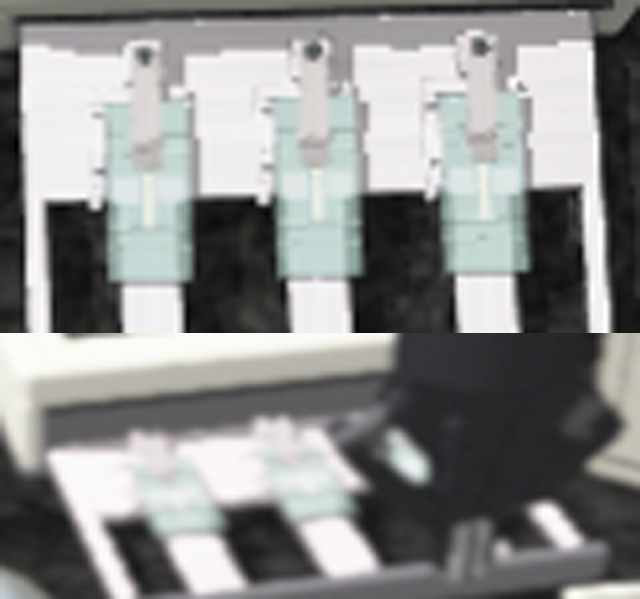

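All three slides look equally home, with the same gap to rail and stop at (107,190), (318,190) and (485,185), and the clip heights match. Next I'll close the jaws and push the tray home.

```bash
python3 -m handwheel '[[[0.03,-0.003,-0.02],0],[[0.06,-0.003,-0.05],0],[[0.08,-0.003,-0.08],0],[[0.08,-0.003,-0.1015],0],[[0.085,-0.003,-0.1015],0],[[0.09,-0.003,-0.1015],0],[[0.095,-0.003,-0.1015],0],[[0.1,-0.003,-0.1015],0],[[0.104,-0.003,-0.1015],0],[[0.106,-0.003,-0.1015],0]]'
```

```text
time_s: 53.85
eef_pos: [0.5111, 0.1946, 0.0489]
tcp_rot: [3.141, 0.029, -0.012]
contact_force: [-14.2, 0.9, 10.9]
finger_gap: 0.0001
finger_force: 7.1
```

```bash
python3 -m handwheel '[[[0.006,0,0],0],[[0.014,0,0],0],[[0.022,0,0],0],[[0.03,0.0005,0],0],[[0.038,0.0007,0],0],[[0.046,0.0008,0],0],[[0.054,0.001,0],0],[[0.062,0.001,0],0],[[0.07,0.0012,0],0],[[0.078,0.0014,0],0]]'; python3 -m handwheel '[[[0.008,0,0],0],[[0.016,0,0],0],[[0.024,0,0],0],[[0.032,0.0005,0],0],[[0.04,0.0007,0],0],[[0.048,0.0008,0],0],[[0.055,0.001,0],0],[[0.061,0.001,0],0],[[0.066,0.0012,0],0],[[0.07,0.0012,0],0]]'
```

```text
time_s: 54.85
eef_pos: [0.5888, 0.196, 0.0488]
tcp_rot: [3.14, 0.03, -0.014]
contact_force: [-14.5, -1.8, 9.8]
finger_gap: -0.0002
finger_force: 7.3
time_s: 55.85
eef_pos: [0.6591, 0.1972, 0.0488]
tcp_rot: [3.14, 0.03, -0.013]
contact_force: [-13.8, -0.6, 7.9]
finger_gap: -0.0
finger_force: 7.1
```

```bash
python3 -m handwheel '[[[0.002,0,0],0],[[0.004,0,0],0],[[0.006,0,0],0],[[0.008,0,0],0],[[0.01,0,0],0],[[0.012,0,0],0],[[0.013,0,0],0],[[0.014,0,0],0],[[0.014,0,0],0],[[0.014,0,0],0]]'
```

```text
time_s: 56.85
eef_pos: [0.67, 0.1974, 0.0488]
tcp_rot: [3.14, 0.031, -0.024]
contact_force: [-25.7, -2.0, 14.2]
finger_gap: 0.0002
finger_force: 12.8
```

```bash
python3 -m handwheel '[[[0.001,0,0],0],[[0.002,0,0],0],[[0.003,0,0],0],[[0.004,0,0],0],[[0.005,0,0],0],[[0.005,0,0],0],[[0.005,0,0],0],[[0.005,0,0],0],[[0.005,0,0],0],[[0.005,0,0],0]]'
```

```text
time_s: 57.85
eef_pos: [0.6704, 0.1974, 0.0488]
tcp_rot: [3.138, 0.032, -0.042]
contact_force: [-43.3, -3.0, 25.9]
finger_gap: -0.0
finger_force: 21.7
```

```bash
python3 -m handwheel '[[[-0.01,0,0],0],[[-0.03,0,0],0],[[-0.06,0,0.04],0],[[-0.1,0,0.08],0],[[-0.14,0,0.12],0],[[-0.18,0,0.14],0],[[-0.21,0,0.14],0],[[-0.22,0,0.14],0],[[-0.22,0,0.14],0],[[-0.22,0,0.14],0]]'; python3 - <<'E'
from h import *
s=shot('top');b=shot('scene')
import pickle; pickle.dump((s,b),open('s8.pkl','wb'))
c=cv2.resize(s['image'][75:245,290:440,::-1],(530,600),interpolation=cv2.INTER_CUBIC); d=cv2.resize(b['image'][165:195,355:395,::-1],(270,200),interpolation=cv2.INTER_CUBIC)
cv2.imwrite('pics/crop8.png',np.hstack([c,np.vstack([d,np.zeros((400,270,3),np.uint8)])]))
C=cloud(s)
print(np.round(C[132:152:2,410],4)); print(np.round(C[141,400:422:3],4))
for s_,roi in((s,(398,128,424,156)),(b,(362,170,390,192))):
    g=cv2.cvtColor(s_['image'],cv2.COLOR_RGB2GRAY)[roi[1]:roi[3],roi[0]:roi[2]]; m=(g<80).astype(np.uint8)
    for c in cv2.findContours(m,0,1)[0]:
        if cv2.contourArea(c)>15: M=cv2.moments(c); print(M['m10']/M['m00']+roi[0],M['m01']/M['m00']+roi[1],cv2.boundingRect(c),np.round(cv2.fitEllipse(c)[0]+np.array(roi[:2]),2))
E
```

```text
time_s: 58.85
eef_pos: [0.4626, 0.1972, 0.1885]
tcp_rot: [-3.141, -0.029, -0.003]
contact_force: [0.0, 0.1, 0.0]
finger_gap: -0.0002
finger_force: 0.0
[[0.7502 0.0992 0.0987]
 [0.7419 0.1018 0.1104]
 [0.739  0.1013 0.1067]
 [0.7337 0.1021 0.1098]
 [0.7302 0.1019 0.1079]
 [0.7265 0.1018 0.1064]
 [0.7221 0.102  0.1068]
 [0.7204 0.1007 0.0991]
 [0.7174 0.1001 0.0954]
 [0.7137 0.1    0.0938]]
[[0.7314 0.1205 0.0981]
 [0.731  0.1146 0.0994]
 [0.7288 0.1097 0.106 ]
 [0.7284 0.1038 0.107 ]
 [0.7284 0.0977 0.1069]
 [0.728  0.0919 0.1081]
 [0.7298 0.0845 0.1025]
 [0.7352 0.0746 0.0859]]
409.4365411436541 139.83403068340306 (5, 6, 14, 13) [409.44 139.83]
376.55846253229976 179.90988372093022 (0, 0, 28, 22) [376.83 179.83]
```

View pics/crop8.png

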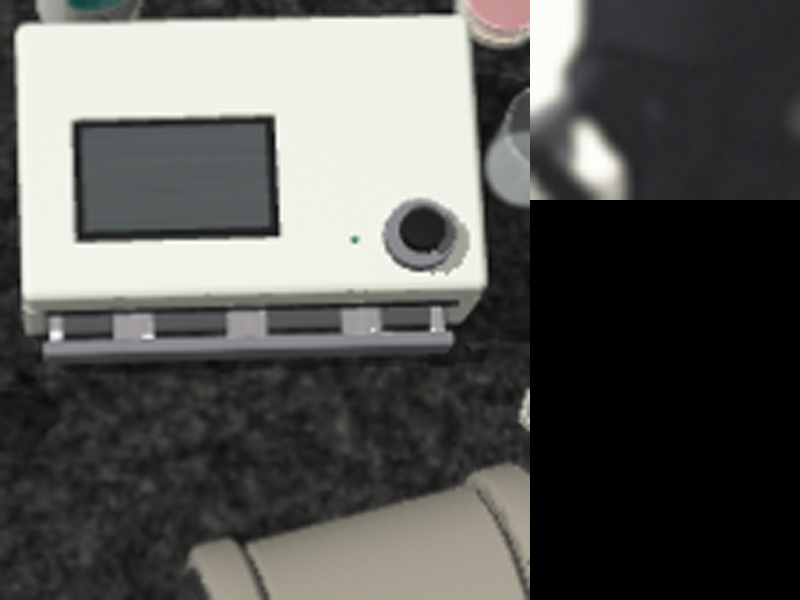

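The tray's front panel is at crop row 345, parallel to the reader and in front of its slot. The button is at crop (422,228), black in a grey ring. I'll check the tray travel and the button height from two views.

```bash
python3 - <<'E'
from h import *
import pickle
s,_=pickle.load(open('s8.pkl','rb')); a,b=pickle.load(open('s2.pkl','rb'))
g=cv2.cvtColor(s['image'],cv2.COLOR_RGB2HSV)[:,:,2].astype(int); 
for u in(325,350,380,405): print(u,g[162:182,u].tolist())
for u in(350,380): print([(v,np.round(plane(s,[[u,v]],.034)[0],4)) for v in(172,173,174)])
gb=cv2.cvtColor(b['image'],cv2.COLOR_RGB2GRAY)
print(gb[174:190,362:388])
for t in(60,80):
    m=(gb[172:192,360:392]<t).astype(np.uint8)
    for c in cv2.findContours(m,0,1)[0]:
        if cv2.contourArea(c)>15:
            e=np.array(cv2.fitEllipse(c)[0])+[360,172]; p=tri(a,[[409.45,139.85]],b,[e]); print(t,cv2.boundingRect(c),e,np.round(p,4))
E
```

```text
325 [91, 58, 130, 158, 158, 159, 159, 158, 155, 139, 142, 143, 119, 70, 63, 46, 17, 20, 26, 40]
350 [32, 62, 89, 89, 89, 84, 62, 44, 92, 142, 144, 134, 96, 65, 57, 17, 17, 25, 35, 36]
380 [45, 89, 89, 89, 88, 69, 28, 73, 140, 144, 140, 107, 65, 61, 44, 31, 27, 35, 39, 38]
405 [90, 90, 89, 89, 79, 40, 44, 135, 142, 144, 121, 64, 63, 50, 33, 34, 41, 35, 34, 32]
[(172, array([0.6846, 0.2187, 0.034 ])), (173, array([0.6824, 0.2187, 0.034 ])), (174, array([0.6802, 0.2188, 0.034 ]))]
[(172, array([0.684 , 0.1545, 0.034 ])), (173, array([0.6818, 0.1546, 0.034 ])), (174, array([0.6796, 0.1546, 0.034 ]))]
[[248 248 248 248 248 248 248 248 248 248 248 246 246 247 248 247 240 217
  178 162 169 178 167 136 110 103]
 [248 248 248 248 248 248 248 248 247 243 235 229 228 234 242 246 245 236
  211 183 180 183 171 143 125 115]
 [248 248 248 248 248 248 248 245 231 203 173 157 155 169 199 230 243 244
  233 210 188 179 168 151 140 134]
 [248 248 248 248 248 247 243 226 178 127  93  79  77  91 124 180 230 245
  243 227 196 172 162 154 149 145]
 [248 248 248 248 247 240 222 177 119  69  47  40  40  45  7
[... 618 characters left out ...]
2 158 138 132 131 129 127 123 120 115 110 106 109
  127 154 189 228 244 244 227 190]
 [238 246 248 248 244 230 195 157 137 127 122 117 111 105 101 102 105 119
  144 167 199 232 246 248 241 219]
 [244 247 248 248 248 244 233 210 183 166 154 141 126 117 121 136 150 167
  187 206 226 242 248 249 246 235]
 [247 248 248 248 248 248 246 241 234 228 219 205 188 179 187 204 215 223
  233 238 242 246 248 247 246 240]
 [248 248 248 249 248 248 249 248 247 246 243 240 236 233 234 239 239 240
  242 243 242 241 241 240 238 234]
 [248 248 248 248 248 248 247 247 247 246 244 242 240 238 238 238 237 236
  234 231 226 220 218 217 217 213]]
80 (11, 5, 7, 5) [373.84689617 179.28754902] [[0.7329 0.1015 0.1005]]
```

```bash
python3 - <<'E'
from h import *
import pickle
s,_=pickle.load(open('s8.pkl','rb')); a,b=pickle.load(open('s2.pkl','rb'))
print(np.round(plane(s,[[409.45,139.85]],.106),4))
for S in(s,b):
    P=cloud(S).reshape(-1,3); P=P[~np.isnan(P[:,0])]
    for z in(.1,.2,.3,.4,.5):
        for x in(.55,.65,.75,.85):
            q=P[(P[:,2]>z)&(P[:,2]<z+.1)&(abs(P[:,0]-x)<.05)&(P[:,1]<.07)]
            if len(q)>10: print(z,x,'maxy',np.round(np.percentile(q[:,1],98),3),len(q))
E
```

```text
[[0.7311 0.1026 0.106 ]]
0.1 0.55 maxy -0.016 2399
0.1 0.65 maxy 0.027 682
0.1 0.75 maxy -0.068 182
0.2 0.55 maxy -0.018 2827
0.2 0.65 maxy 0.025 4932
0.2 0.75 maxy -0.069 1475
0.2 0.85 maxy -0.117 1120
0.3 0.55 maxy -0.099 2845
0.3 0.65 maxy -0.12 4221
0.3 0.75 maxy -0.119 4080
0.3 0.85 maxy -0.117 1614
0.4 0.55 maxy -0.118 1230
0.4 0.75 maxy -0.121 1454
0.4 0.85 maxy -0.12 1727
0.1 0.55 maxy -0.014 1451
0.1 0.65 maxy 0.026 712
0.2 0.55 maxy -0.016 1595
0.2 0.65 maxy 0.025 1499
0.2 0.75 maxy -0.07 285
0.2 0.85 maxy -0.117 396
0.3 0.55 maxy -0.117 147
0.3 0.65 maxy -0.119 576
0.3 0.75 maxy -0.119 1426
0.3 0.85 maxy -0.117 599
0.4 0.75 maxy -0.121 361
0.4 0.85 maxy -0.12 358
```

```bash
python3 - <<'E'
from h import *
import pickle
a,b=pickle.load(open('s0.pkl','rb'))
for S in(a,b):
    P=cloud(S).reshape(-1,3); P=P[~np.isnan(P[:,0])]
    for y in(-.12,-.09,-.06,-.03,0,.03):
        print(y,[(x,np.round(np.percentile(q[:,2],99),3)) for x in(.45,.55,.65,.75,.85) if len(q:=P[(abs(P[:,1]-y)<.015)&(abs(P[:,0]-x)<.05)&(P[:,2]>.1)])>8])
E
```

```text
-0.12 [(0.45, np.float64(0.436)), (0.55, np.float64(0.409)), (0.65, np.float64(0.345)), (0.75, np.float64(0.414)), (0.85, np.float64(0.414))]
-0.09 [(0.45, np.float64(0.36)), (0.55, np.float64(0.359)), (0.65, np.float64(0.29)), (0.75, np.float64(0.289))]
-0.06 [(0.55, np.float64(0.289)), (0.65, np.float64(0.289)), (0.75, np.float64(0.288))]
-0.03 [(0.55, np.float64(0.288)), (0.65, np.float64(0.289))]
0 [(0.55, np.float64(0.261)), (0.65, np.float64(0.289))]
0.03 [(0.65, np.float64(0.288))]
-0.12 [(0.45, np.float64(0.43)), (0.55, np.float64(0.405)), (0.65, np.float64(0.344)), (0.75, np.float64(0.413)), (0.85, np.float64(0.415))]
-0.09 [(0.45, np.float64(0.359)), (0.55, np.float64(0.354)), (0.65, np.float64(0.288)), (0.75, np.float64(0.288))]
-0.06 [(0.55, np.float64(0.287)), (0.65, np.float64(0.289)), (0.75, np.float64(0.287))]
-0.03 [(0.55, np.float64(0.287)), (0.65, np.float64(0.288))]
0 [(0.55, np.float64(0.283)), (0.65, np.float64(0.287))]
0.03 [(0.65, np.float64(0.287))]
```

```bash
python3 - <<'E'
from h import *
import pickle
s,b=pickle.load(open('s8.pkl','rb'))
for S in(s,b):
    P=cloud(S).reshape(-1,3); P=P[~np.isnan(P[:,0])]; P=P[(abs(P[:,0]-.46)<.09)&(P[:,2]>.13)&(P[:,2]<.7)]
    for y in np.arange(-.02,.32,.03):
        q=P[abs(P[:,1]-y)<.015]
        if len(q)>8: print(round(y,2),'z',np.round(np.percentile(q[:,2],[1,50,99]),3),'x',np.round(np.percentile(q[:,0],[1,99]),3))
E
```

```text
0.13 z [0.502 0.524 0.58 ] x [0.371 0.486]
0.16 z [0.483 0.515 0.524] x [0.427 0.515]
0.19 z [0.485 0.514 0.521] x [0.42  0.506]
0.22 z [0.487 0.515 0.534] x [0.372 0.498]
0.25 z [0.256 0.513 0.524] x [0.376 0.491]
0.28 z [0.464 0.491 0.501] x [0.443 0.488]
0.13 z [0.243 0.446 0.465] x [0.431 0.472]
0.16 z [0.214 0.317 0.461] x [0.428 0.472]
0.19 z [0.173 0.361 0.519] x [0.417 0.462]
0.22 z [0.188 0.374 0.519] x [0.396 0.471]
0.25 z [0.236 0.482 0.523] x [0.376 0.481]
0.28 z [0.459 0.48  0.498] x [0.445 0.485]
```

```bash
python3 -m handwheel '[[[0.03,-0.01,0.01],0],[[0.07,-0.025,0.01],0],[[0.11,-0.04,0.01],0],[[0.15,-0.055,0.01],0],[[0.19,-0.068,0.01],0],[[0.22,-0.08,0.01],0],[[0.25,-0.09,0.005],0],[[0.268,-0.095,0],0],[[0.2685,-0.095,-0.02],0],[[0.2685,-0.095,-0.035],0]]'; python3 -m handwheel '[[[0,0,-0.005],0],[[0,0,-0.01],0],[[0,0,-0.014],0],[[0,0,-0.016],0],[[0,0,-0.018],0],[[0,0,-0.02],0],[[0,0,-0.02],0],[[0,0,-0.02],0],[[0,0,-0.02],0],[[0,0,-0.02],0]]'
```

```text
time_s: 59.95
eef_pos: [0.7308, 0.101, 0.15]
tcp_rot: [3.141, 0.027, -0.003]
contact_force: [-0.1, 0.1, -0.1]
finger_gap: 0.0003
finger_force: 0.0
time_s: 60.95
eef_pos: [0.73, 0.1021, 0.1333]
tcp_rot: [3.141, 0.029, 0.0]
contact_force: [-0.1, 0.5, -0.3]
finger_gap: -0.0001
finger_force: 0.0
```

```bash
python3 -m handwheel '[[[0.001,0,-0.001],0],[[0.001,0,-0.002],0],[[0.001,0,-0.003],0],[[0.001,0,-0.004],0],[[0.001,0,-0.005],0],[[0.001,0,-0.006],0],[[0.001,0,-0.007],0],[[0.001,0,-0.008],0],[[0.001,0,-0.008],0],[[0.001,0,-0.008],0]]'
```

```text
time_s: 61.95
eef_pos: [0.7311, 0.1021, 0.1261]
tcp_rot: [3.141, 0.029, 0.002]
contact_force: [-1.4, 0.2, 7.3]
finger_gap: -0.0004
finger_force: 3.6
```

```bash
python3 -m handwheel '[[[0,0,-0.001],0],[[0,0,-0.002],0],[[0,0,-0.003],0],[[0,0,-0.004],0],[[0,0,-0.004],0],[[0,0,-0.004],0],[[0,0,-0.004],0],[[0,0,-0.004],0],[[0,0,-0.004],0],[[0,0,-0.004],0]]'
```

```text
time_s: 62.95
eef_pos: [0.7312, 0.1021, 0.1258]
tcp_rot: [3.141, 0.029, 0.005]
contact_force: [-8.6, 0.3, 22.4]
finger_gap: -0.0006
finger_force: 11.3
```

```bash
python3 -m handwheel '[[[0,0,0.01],0],[[0,0,0.04],0],[[0,0,0.08],0],[[-0.03,0.01,0.1],0],[[-0.07,0.02,0.1],0],[[-0.11,0.03,0.1],0],[[-0.15,0.04,0.1],0],[[-0.19,0.05,0.1],0],[[-0.23,0.06,0.1],0],[[-0.27,0.08,0.1],0]]'; python3 - <<'E'
from h import *
import pickle
a,b=pickle.load(open('s2.pkl','rb'))
A=shot('top');B=shot('scene')
Z=[]
for S in(a,A):
    C=cloud(S); v,u=np.mgrid[0:480,0:640]; P=plane(S,np.c_[u.ravel(),v.ravel()],.106).reshape(480,640,3); r=np.hypot(P[...,0]-.7315,P[...,1]-.1022)
    print('top z by r',[(k,round(float(np.nanmedian(C[...,2][(r>k-.0015)&(r<k+.0015)])),4)) for k in(.003,.006,.009,.012,.015,.018,.021,.026)])
C=cloud(b); 
for S in (b,):
    P=plane(S,np.c_[u.ravel(),v.ravel()],.1).reshape(480,640,3); r=np.hypot(P[...,0]-.7315,P[...,1]-.1022)
    print('scene',[(k,np.round(np.nanmedian(C[...,2][(r>k-.002)&(r<k+.002)]),4)) for k in(.003,.006,.01,.014,.018,.022)])
g=cv2.cvtColor(A['image'],cv2.COLOR_RGB2HSV)[:,:,2].astype(int); print(g[168:178,350],g[168:178,380])
cv2.imwrite('pics/crop9.png',cv2.resize(A['image'][70:370,170:500,::-1],(660,600)))
E
```

```text
time_s: 63.95
eef_pos: [0.4589, 0.1817, 0.2205]
tcp_rot: [3.141, 0.027, -0.002]
contact_force: [0.8, 0.8, 0.3]
finger_gap: -0.0002
finger_force: 0.0
top z by r [(0.003, 0.106), (0.006, 0.1075), (0.009, 0.1073), (0.012, 0.1054), (0.015, 0.0975), (0.018, 0.097), (0.021, 0.0921), (0.026, 0.0857)]
top z by r [(0.003, 0.108), (0.006, 0.1072), (0.009, 0.1068), (0.012, 0.1049), (0.015, 0.0979), (0.018, 0.097), (0.021, 0.0887), (0.026, 0.0853)]
scene [(0.003, np.float64(0.1069)), (0.006, np.float64(0.1073)), (0.01, np.float64(0.1037)), (0.014, np.float64(0.0987)), (0.018, np.float64(0.099)), (0.022, np.float64(0.0967))]
[ 62  43  91 141 143 134  95  66  57  14] [ 28  74 139 143 140 107  65  61  42  30]
```

View pics/crop9.png

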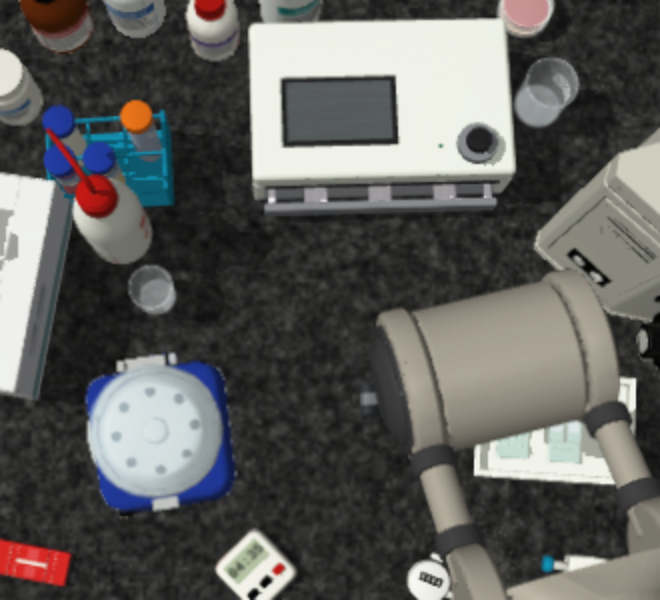

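The tray is home at row 205, and the button at (479,142) has sprung back: its top is at 107 mm over a 97 mm ring, and it bottomed at 101 mm when pressed. Both used slides lie in the soak tray, and the timer and beaker haven't moved. I'm handing in.

```bash
python3 -c "
from rig import workorder; print(workorder.job_done())"
```

```text
the job is handed in; nothing more can be done
None
```

I handed the job in at about 64 s: both used slides lie in the soak tray, all three clean slides are clipped home in their own bays, the tray is fully home, and the start button was pressed right down and let go.

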